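Load the slide washing bath and set its timer

ROBOT

A 7-joint arm with a two-finger parallel gripper is mounted at the origin on the work surface. World frame = base frame: x ahead of the robot, y to its left, z up, the work surface at z = 0. Lengths are in m, angles in rad, forces in N, time in s.
With the tool pointing down it reaches from about 0.425 to 0.95 m from the base axis. Payload 16.7 kg.
Tool frame: the origin (TCP) lies midway between the tips of the shut fingers; the grasp point (between the pads) lies 19 mm behind it (manip.grip_depth is the distance from the TCP to the grasp point, in m); z points along the fingers, y is the line along which they close (so a half turn about z gives the same grasp; the last joint's range is limited). The gripper opens to 94 mm and grips with 3 to 60 N. Pads are 16 mm wide; open, the fingers measure 119 mm over their backs; the gripper's body (75 mm by 177 mm) begins 78 mm behind the grasp point.
Start: joints at [-1.47, 0.426, 0.074, 1.606, -0.034, 1.111, -0.067], TCP at [0.168, 0.654, 0.205] pointing down, gripper open.
Joint ranges: [-2.85, 2.85], [-0.5, 2.14], [-1.23, 1.37], [0.21, 2.46], [-1.02, 4.16], [0.16, 2.05], [-2.73, 2.73]. Speed limits (rad/s): [1.89, 1.89, 2.39, 2.39, 3.01, 3.01, 3.01].

INTERFACE

Orientations are given as a rotation vector (axis times angle).
In Python, from rig import manip gives the robot as it stands.
- The arm moves only by the tool play_rows, never from a script. Its argument "rows" is a list of rows, each an object of numbers: "x", "y", "z": the shift along the tool's x, y, z in cm; "turn": the turn about the tool's z in degrees; "grip": the opening, from 0 (shut) to 1 (fully open). A call has exactly 8 rows; each row is the pose to reach, as a shift and turn from the pose commanded when the call began, along the tool's axes at that moment; what a row does not reach only later rows make up. A row lasts 1/10 s, in which the tool goes at most 50 mm and 8.59 degrees, less where a joint would pass 70% of its speed; a pose out of reach is approached as far as the arm can. A call with a gripper value outside its range is refused whole. The fingers move at their own pace and stop on an object; "force" is the grip in N (left out, the last holds). Time passes only in rows, so rows that repeat a pose let the fingers close, or fill a call up. It gives the time, the measured TCP pose, the force, the opening and the grip force at its end, in the units of the state.
- manip.observe(): the state, without advancing time (a new reading comes with each control period).
- manip.get_image(name): name is "side" or "top"; returns the picture (420x560x3 uint8, red, green, blue); there is no depth.
- manip.calibration(name): a dict with "fx", "fy", "cx", "cy" (pixels), "extrinsics" (4x4, takes a point from world to camera coordinates). Camera axes: x right, y down, z forward; pixel columns grow to the right and rows downward; lengths in m; the calibration is good to about 2 mm. A picture is of the moment at which its call begins. calibration takes no time and is no camera call.
- manip.job_done(): hands the job in; it is judged then, once.
The state is a dict: "t": time; "joint_pos": joint angles; "joint_vel": joint speeds; "effort": joint torques, N m; "position": TCP position; "ee_rot": TCP orientation; "contact_force": force on the tool from outside, world axes, zero at the start; "moment": the same for the moment, N m; "opening": opening from 0.0 (shut) to 1.0 (fully open); "grip_force": force on a finger pad.
Only numpy, scipy, OpenCV 4.12 (cv2) and the standard library are available. Lean on these libraries where they do the work, as an engineer would, in place of code of your own. Each camera call takes 0.05 s, during which the arm holds its last target. There are 200 camera calls.

TASK

Take the cover off the washing bath by its handle and lay it flat, handle up, on the middle of the black rubber mat. Then lift every slide carrier off its hook on the drying rack and stand each gently upright, right down on the floor, in a bay of its own in the bath; only when all are in, turn the timer dial clockwise until its white pointer stands at the one long mark. Leave the other things on the bench where they are.

Things in the scene. Friction and masses are not known exactly. Their poses are not given: they have to be found in the camera images.
- cover_handle (a point): Loose grey bath cover, resting unlocked on the tank's rim at the start: flat plate 118 (x) x 190 (y) x 5 mm, 0.3 kg, with a black bar handle over its middle. The point is the bar's centre, 36 mm above the plate's underside; the bar is 12 mm wide (x), 12 mm high, 100 mm long (y), with 25 mm of free height under it between posts at its ends (80 mm apart).
- mat_centre (a point): Black rubber mat fixed on the bench, 130 (x) x 235 (y) x 4 mm. The point is the centre of its top face; y runs along its long side.
- carrier1_mid (a point): Slide carrier, white plastic, 145 mm high, 0.16 kg; 3 or 4 alike hang on the rack, one may be absent. Basket 32 (x) x 66 (y) x 55 mm high full of glass slides, on it an upright flat plate 12 mm thick (x), 40 mm wide (y), up to the top. The plate has a window 26 mm wide, 75 to 115 mm above the underside; solid above. Point: carrier's centre, 72.5 mm above the underside.
- carrier2_mid (a point): Carrier like the first, or absent. Each hangs with the top edge of its window on a hook, its underside 50 mm over the bench, its x and y along the rack's. From above its plate can be taken by the two edges 40 mm apart (fingers either side of the hook) or, in the top 30 mm, by its faces. Here too z is up and the point is the centre.
- carrier3_mid (a point): Carrier like the first, or absent; same point.
- carrier4_mid (a point): Carrier like the first, or absent; same point.
- rack_hooks (a point): Fixed steel rack, four hooks at y = -120, -40, 40, 120 mm of this point, which lies level with their top faces, 165 mm over the bench, in the plane of the hung plates. A hook is a flat bar 12 mm wide, 6 thick, from a rail 44 mm to +x, pointing to -x (to the robot); its end, at x = -20 to -24 mm, turns up 14 mm. To come off, raise a carrier 15 to 30 mm (23 is best), then draw it 35 mm or more to -x.
- bay1 (a point): One of four bays (2 x 2) of the fixed white washing bath, an open tank 110 (x) x 182 (y) mm, rim 75 mm over the bench. The point is the centre of the bay's floor, 15 mm over the bench. A bay is 46 (x) x 82 (y) mm inside with upright walls; it takes one carrier, basket's x and y along the bay's (either way round), with 7 to 8 mm of play each side. Empty, under the cover, at the start.
- bay2 (a point): Bay as the first. Bays lie 52 mm apart in x and 88 mm in y, with 6 mm walls between.
- bay3 (a point): Bay as the first.
- bay4 (a point): Bay as the first.
- dial (a joint): The bath's timer dial, a black rotary knob with vertical axis on the grey deck at the tank's -y side. Value in rad, 0 when the white pointer line on its bar points along the bath's -x, growing clockwise seen from above, range 0 to 6.28; the one long mark of its scale is at 2.60. It stands at 0.1 to 1.2 at the start. Light friction (0.05 N m), no detents, stays where left.
- dial_grip (a point): Point on the dial's axis at the height to grip, 97 mm over the bench. It turns with the dial. The grip is a straight bar 14 mm wide (y of this point), 53 mm long (along x) and 32 mm high, its top 7 mm above the point, standing on a flat disc of 56 mm; the white pointer line lies on the -x half of the bar's top.
- dial_mark (a point): The long thick black mark (15 x 4 mm) of the dial's scale on the deck, 48 mm from the dial's axis; the other eleven ticks are short and thin. The white pointer line must point at it.
- reagent: Bystander: amber bottle, loose on the bench; origin at the centre of its underside. 60 mm across, 150 high.
- jar: Bystander: jar, loose on the bench; origin at the centre of its underside. 68 mm across, 90 high.
- beaker: Bystander: beaker, loose on the bench; origin at the centre of its underside. 70 mm across, 95 high, open.
- dishes: Bystander: stack of dishes, loose on the bench; origin at the centre of its underside. 90 mm across, 32 high.
- tipbox: Bystander: white box, loose on the bench; origin at the centre of its underside. 120 x 85 x 60 high.
- tuberack: Bystander: tube rack, loose on the bench; origin at the centre of its underside. 60 x 150 x about 97 high.
- timer: Bystander: small white unit, loose on the bench; origin at the centre of its underside. 110 x 110 x 40 high.
- spatula: Bystander: spatula, loose on the bench; origin at the centre of its underside (about the middle of the spatula's length). 170 mm long, lying flat.
Things that resemble listed ones, but are neither listed nor needed, are in the scene too. What is shaped like the part that bears carrier4_mid but green or purple is not meant.

How it is judged:
By the outcome, as a careful person would: the job done as asked, in the order asked, and still so for the second after the job is handed in, with the robot touching nothing.
Of carrier1, carrier2, carrier3, carrier4 only 3 to 4 are there at a start; the rules pass over those that are not, and their reading is None.
At some moment in a run one of cover may be knocked a few centimetres aside while the robot is not near it.
It also fails if it takes over 210 s, if anything falls off the work surface, if the arm or the gripper's body presses on something with over 40 N, if the wrist force passes 120 N, or if a joint passes its speed limit or range.

## Working session

There is one attempt and no reset: what is moved stays moved. The work goes in short steps, Python scripts to look and compute and a tool call to move; the robot and the scene stay as the last step left them, time stands still between calls to the robot, and variables do not carry over. Pictures are saved under pics/ and viewed, at most 14 in all, crops included, and the job is handed in when it is done.

Besides the shell and the picture viewer there is one more tool, called as name(argument=value, ...), one argument or row to a line, values as JSON. play_rows: Moves the arm, as the interface text tells. Its arguments: {"type":"object","properties":{"rows":{"type":"array","items":{"type":"object","properties":{"x":{"type":"number"},"y":{"type":"number"},"z":{"type":"number"},"turn":{"type":"number"},"grip":{"type":"number"}}}},"force":{"type":"number"}},"required":["rows"]}

```bash
mkdir -p pics; ls; python3 - <<'E'
from rig import manip
import cv2,numpy as np
for n in("top","side"):
    cv2.imwrite(f"pics/{n}0.png",cv2.resize(manip.get_image(n)[:,:,::-1],(800,600),interpolation=cv2.INTER_CUBIC))
    c=manip.calibration(n);print(n,c["fx"],c["fy"],c["cx"],c["cy"]);print(np.round(c["extrinsics"],4))
s=manip.observe();print(s["t"],s["position"],s["ee_rot"],manip.grip_depth)
E
```

```text
pics
top 406.39784018083367 406.39784018083367 281.3583425010178 209.11642085214748
[[-0.0192 -0.9998  0.0103  0.0079]
 [-0.9849  0.0172 -0.1723  0.5547]
 [ 0.172  -0.0135 -0.985   1.2603]
 [ 0.      0.      0.      1.    ]]
side 419.5974772058411 419.5974772058411 278.52447092995834 212.17789174772204
[[ 0.9758 -0.2179 -0.0183 -0.5143]
 [-0.1617 -0.6626 -0.7313  0.1724]
 [ 0.1473  0.7166 -0.6818  1.2763]
 [ 0.      0.      0.      1.    ]]
0.1 [0.16745227 0.65348637 0.20484488] [-3.92956358e-01 -3.11685217e+00  1.86010632e-03] 0.0188
```

View pics/top0.png

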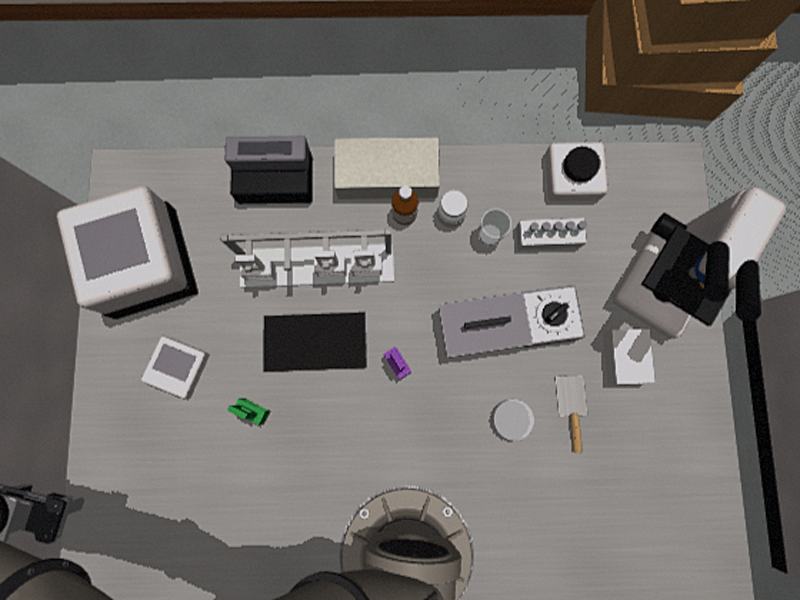

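View pics/side0.png

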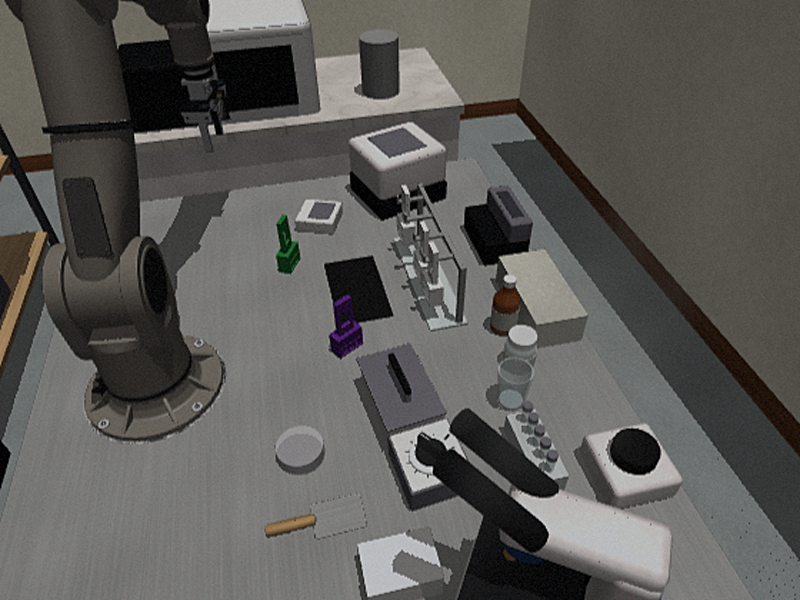

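The top view (800x600) shows the bath with its cover (handle about (487,323)), the dial at (556,314), the mat at (315,341), and the rack at y≈265 with carriers near x≈247, 325 and 365; the second hook from the left is empty. The green and purple lookalikes stand free. I'll enlarge for measurement.

```bash
cat > h.py <<'E'
from rig import manip
import cv2,numpy as np
def crop(n,name,x0,y0,w,h,s,img=None):
    im=manip.get_image(n) if img is None else img
    c=cv2.resize(im[y0:y0+h,x0:x0+w,::-1],None,fx=s,fy=s,interpolation=cv2.INTER_CUBIC)
    cv2.imwrite("pics/"+name,c)
def world(n,u,v,z):
    c=manip.calibration(n);E=c["extrinsics"];R,t=E[:3,:3],E[:3,3]
    d=R.T@np.array([(u-c["cx"])/c["fx"],(v-c["cy"])/c["fy"],1]);o=-R.T@t
    return (o+d*(z-o[2])/d[2])
def proj(n,p):
    c=manip.calibration(n);E=c["extrinsics"];q=E[:3,:3]@np.array(p)+E[:3,3]
    return q[0]/q[2]*c["fx"]+c["cx"],q[1]/q[2]*c["fy"]+c["cy"]
E
python3 - <<'E'
from h import *
im=manip.get_image("top")
crop("top","t_bath.png",300,190,115,70,6.9,im)
crop("top","t_rack.png",150,155,130,110,5.4,im)
im=manip.get_image("side")
crop("side","s_rack.png",270,125,60,110,5.4,im)
E
```

```text
(no output)
```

View pics/t_bath.png

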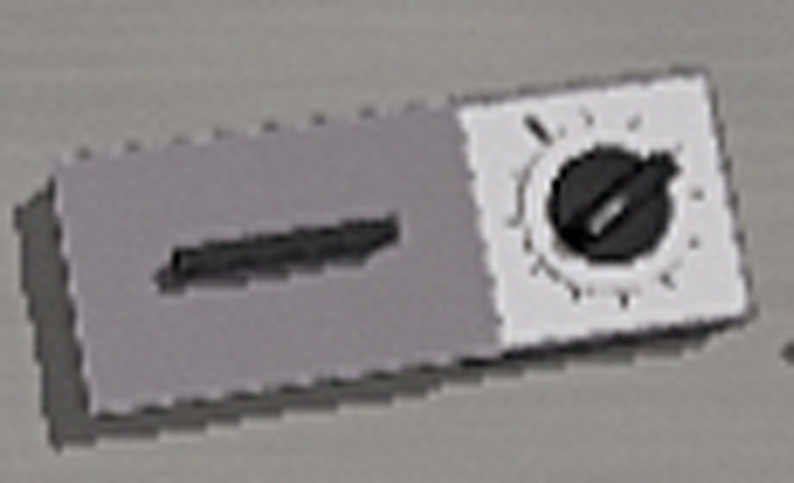

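View pics/t_rack.png

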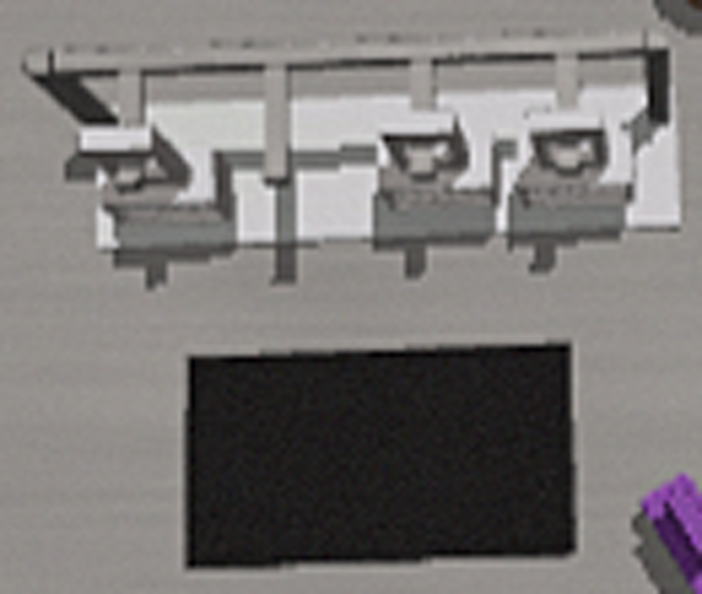

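```bash
python3 - <<'E'
from h import *
np.set_printoptions(precision=4,suppress=True)
def W(px,py,s,x0,y0,z): return world("top",(px+.5)/s-.5+x0,(py+.5)/s-.5+y0,z)
B=lambda px,py,z:W(px,py,6.9,300,190,z)
K=lambda px,py,z:W(px,py,5.4,150,155,z)
P=[B(*p,.08) for p in((55,160),(458,103),(500,350),(92,412))]
print("plate",P,"c",np.mean(P,0));[print(np.linalg.norm(P[i]-P[(i+1)%4])) for i in range(4)]
f=lambda a,b:np.degrees(np.arctan2(*(a-b)[[1,0]]))
print("yaw from y sides",f(P[0],P[1])-90,f(P[3],P[2])-90,"x",f(P[0],P[3]),f(P[1],P[2]))
H=[B(175,258,.117),B(398,226,.117)];print("handle",H,np.mean(H,0),f(H[0],H[1])-90,np.linalg.norm(H[0]-H[1]))
d=[B(578,238,.104),B(668,160,.104)];print("dial",d,np.mean(d,0),f(d[0],d[1]),np.linalg.norm(d[0]-d[1]))
m=B(537,128,.07);print("mark",m)
D=[B(*p,.07) for p in((458,103),(702,72),(752,316),(502,352))];print("deck",D)
M=[K(*p,.004) for p in((189,357),(570,344),(575,551),(187,567))];print("mat",M,np.mean(M,0),f(M[0],M[1])-90,f(M[3],M[2])-90,[np.linalg.norm(M[i]-M[(i+1)%4]) for i in range(4)])
for q in([(80,129),(150,126),(152,148),(82,152)],[(380,116),(452,114),(456,132),(382,138)],[(528,117),(600,115),(605,132),(532,138)]):
    C=[K(*p,.195) for p in q];print("car",np.mean(C,0),f(C[0],C[1])-90,[np.linalg.norm(C[i]-C[(i+1)%4]) for i in range(4)])
r=[K(30,55,.165),K(668,42,.165)];print("rail",r,f(r[0],r[1])-90)
# hook 3 end, base plate
print("hook3 tip top",K(275,183,.179))
s=manip.observe();R=cv2.Rodrigues(s["ee_rot"])[0];print(R)
E
```

```text
plate [array([ 0.5361, -0.0838,  0.08  ]), array([ 0.5593, -0.2688,  0.08  ]), array([ 0.446 , -0.2815,  0.08  ]), array([ 0.4215, -0.0969,  0.08  ])] c [ 0.4907 -0.1827  0.08  ]
0.1864976216101605
0.11402072238066287
0.18626420638276808
0.11533799847030059
yaw from y sides 7.133026987357752 7.539119367215861 x 6.523076461852626 6.396378252871714
handle [array([ 0.4856, -0.1322,  0.117 ]), array([ 0.498, -0.231,  0.117])] [ 0.4918 -0.1816  0.117 ] 7.167531219981527 0.09953217890202411
dial [array([ 0.493 , -0.3135,  0.104 ]), array([ 0.5274, -0.356 ,  0.104 ])] [ 0.5102 -0.3348  0.104 ] 128.97913669545224 0.05470885766390965
mark [ 0.5488 -0.3069  0.07  ]
deck [array([ 0.5611, -0.2711,  0.07  ]), array([ 0.5737, -0.3848,  0.07  ]), array([ 0.4603, -0.3997,  0.07  ]), array([ 0.446 , -0.2847,  0.07  ])]
mat [array([0.5291, 0.3176, 0.004 ]), array([0.5331, 0.0846, 0.004 ]), array([0.4066, 0.0826, 0.004 ]), array([0.4014, 0.3161, 0.004 ])] [0.4676 0.2002 0.004 ] 0.9649154875945811 1.2824873461024566 [np.float64(0.2330972551923775), np.float64(0.12646638445705066), np.float64(0.23354413226024495), np.float64(0.12776209714783998)]
car [0.6189 0.3157 0.195 ] 1.5844541509996475 [np.float64(0.037225852138716355), np.float64(0.012167334101130182), np.float64(0.03716363413321754), np.float64(0.01271161361423051)]
car [0.6238 0.1551 0.195 ] 0.6930895527773089 [np.float64(0.03847002456346241), np.float64(0.01017532566063622), np.float64(0.03955359829330556), np.float64(0.012174439150804822)]
car [0.6222 0.0757 0.195 ] 0.6909531265200286 [np.float64(0.038534761588159924), np.float64(0.009754782010402365), np.float64(0.03911661184070448), np.float64(0.011778082457370831)]
rail [array([0.6747, 0.3721, 0.165 ]), array([0.6765, 0.0207, 0.165 ])] 0.2816827067645846
hook3 tip top [0.597  0.2337 0.179 ]
[[-0.9687  0.2482 -0.0002]
 [ 0.2482  0.9687 -0.0008]
 [-0.     -0.0008 -1.    ]]
```

View pics/s_rack.png

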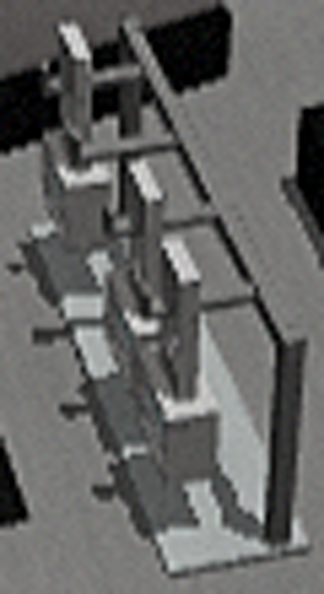

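The rack close-ups show three carriers with the second hook (y=+40) empty. Sizes and spacings check out, and the bath yaw is ≈7.2°, the rack ≈0.7°. Planning the first moves.

```bash
cat >> h.py <<'E'
def plan(wps,start=None):
    s=manip.observe();R=cv2.Rodrigues(s["ee_rot"])[0]
    p=s["position"].copy();a=np.degrees(np.arctan2(R[1,1],R[0,1]))
    print("t %.1f p %s yaw %.2f tilt %.4f F %s open %.3f grip %.1f"%(s["t"],np.round(p,4),a,R[2,2],np.round(s["contact_force"],1),s["opening"],s["grip_force"]))
    for x,y,z,b in wps:
        r=np.radians(a);d=np.array([x,y,z])-p
        yx=np.array([np.cos(r),np.sin(r)]);xx=np.array([-yx[1],yx[0]])
        print("x %.2f y %.2f z %.2f turn %.1f"%(100*d[:2]@xx,100*d[:2]@yx,-100*d[2],((a-b+180)%360)-180))
        p=np.array([x,y,z]);a=b
E
python3 - <<'E'
from h import *
plan([(.5,.3,.30,40),(.491,-.182,.22,7.2),(.491,-.182,.092,7.2)])
E
```

```text
t 0.2 p [0.1675 0.6536 0.2051] yaw 75.63 tilt -1.0000 F [ 0.3  0.4 -0.2] open 0.999 grip 0.0
x -40.99 y -26.00 z -9.49 turn 35.6
x -36.34 y -31.67 z 8.00 turn 32.8
x 0.00 y 0.00 z 12.80 turn 0.0
```

play_rows(
  rows=[
    {"x": -2, "y": -1, "z": -3, "turn": 0, "grip": 1},
    {"x": -5, "y": -3, "z": -6, "turn": 0, "grip": 1},
    {"x": -8, "y": -5, "z": -9, "turn": 0, "grip": 1},
    {"x": -11, "y": -7, "z": -9.5, "turn": 0, "grip": 1},
    {"x": -14, "y": -9, "z": -9.5, "turn": 0, "grip": 1},
    {"x": -17, "y": -11, "z": -9.5, "turn": 0, "grip": 1},
    {"x": -20, "y": -12.5, "z": -9.5, "turn": 0, "grip": 1},
    {"x": -21, "y": -13, "z": -9.5, "turn": 0, "grip": 1},
  ],
)

```text
t: 1.0
position: [0.3415, 0.473, 0.3008]
ee_rot: [0.399, 3.115, -0.0]
contact_force: [0.2, 0.3, 0.4]
opening: 1.0
grip_force: 0.0
```

play_rows(
  rows=[
    {"x": -3, "y": -2, "z": 0, "turn": 5, "grip": 1},
    {"x": -6, "y": -4, "z": 0, "turn": 10, "grip": 1},
    {"x": -9, "y": -6, "z": 0, "turn": 15, "grip": 1},
    {"x": -12, "y": -8, "z": 0, "turn": 20, "grip": 1},
    {"x": -15, "y": -10, "z": 0, "turn": 25, "grip": 1},
    {"x": -18, "y": -12, "z": 0, "turn": 30, "grip": 1},
    {"x": -20, "y": -13, "z": 0, "turn": 35.6, "grip": 1},
    {"x": -20, "y": -13, "z": 0, "turn": 35.6, "grip": 1},
  ],
)

```text
t: 1.8
position: [0.5021, 0.2979, 0.3005]
ee_rot: [1.337, 2.842, -0.001]
contact_force: [-0.3, 1.1, 1.1]
opening: 0.999
grip_force: 0.0
```

```bash
python3 - <<'E'
from h import *
plan([(.491,-.182,.20,7.2),(.491,-.182,.092,7.2)])
E
```

```text
t 1.8 p [0.5021 0.2979 0.3005] yaw 39.62 tilt -1.0000 F [-0.3  1.1  1.1] open 0.999 grip 0.0
x -36.26 y -31.45 z 10.05 turn 32.4
x 0.00 y 0.00 z 10.80 turn 0.0
```

play_rows(
  rows=[
    {"x": -2, "y": -2, "z": 0, "turn": 0, "grip": 1},
    {"x": -5, "y": -4, "z": 0, "turn": 0, "grip": 1},
    {"x": -8, "y": -7, "z": 0, "turn": 0, "grip": 1},
    {"x": -11, "y": -9.5, "z": 0, "turn": 0, "grip": 1},
    {"x": -14, "y": -12, "z": 0, "turn": 0, "grip": 1},
    {"x": -16.5, "y": -14, "z": 0, "turn": 0, "grip": 1},
    {"x": -18, "y": -16, "z": 0, "turn": 0, "grip": 1},
    {"x": -18, "y": -16, "z": 0, "turn": 0, "grip": 1},
  ],
)

```text
t: 2.6
position: [0.4928, 0.0573, 0.3007]
ee_rot: [1.329, 2.847, 0.001]
contact_force: [0.2, 0.5, 0.3]
opening: 1.0
grip_force: 0.0
```

play_rows(
  rows=[
    {"x": -3, "y": -2, "z": 1, "turn": 5, "grip": 1},
    {"x": -6, "y": -4, "z": 2, "turn": 10, "grip": 1},
    {"x": -9, "y": -7, "z": 4, "turn": 15, "grip": 0.7},
    {"x": -12, "y": -10, "z": 6, "turn": 20, "grip": 0.5},
    {"x": -15, "y": -13, "z": 8, "turn": 25, "grip": 0.5},
    {"x": -17.5, "y": -15, "z": 9, "turn": 30, "grip": 0.5},
    {"x": -18.2, "y": -15.4, "z": 10, "turn": 32.4, "grip": 0.5},
    {"x": -18.2, "y": -15.4, "z": 10, "turn": 32.4, "grip": 0.5},
  ],
)

```text
t: 3.4
position: [0.4925, -0.1784, 0.1993]
ee_rot: [-2.068, -2.363, 0.003]
contact_force: [0.2, 0.5, 0.1]
opening: 0.527
grip_force: 0.0
```

```bash
python3 - <<'E'
from h import *
plan([(.491,-.182,.092,7.2)])
a=manip.get_image("top")[185:265,295:420];b=manip.get_image("side")[215:365,235:345]
b=cv2.resize(b,(352,480));a=cv2.resize(a,None,fx=3.5,fy=3.5,interpolation=cv2.INTER_CUBIC)
c=np.zeros((480,800,3),np.uint8);c[:280,:437]=a;c[:,445:797]=b
cv2.imwrite("pics/pre.png",c[:,:,::-1])
E
```

```text
t 3.4 p [ 0.4925 -0.1784  0.1993] yaw 7.61 tilt -1.0000 F [0.2 0.5 0.1] open 0.527 grip 0.0
x -0.33 y -0.20 z 10.73 turn 0.4Traceback (most recent call last):
  File "<stdin>", line 5, in <module>
ValueError: could not broadcast input array from shape (280,438,3) into shape (280,437,3)
```

```bash
python3 - <<'E'
from h import *
crop("side","pre2.png",235,215,110,150,4)
E
```

```text
(no output)
```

View pics/pre2.png

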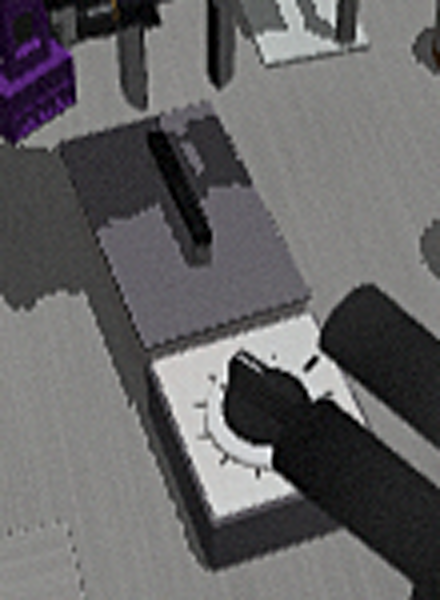

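The cover is still in place, and the fingers at (135,100) and (215,80) straddle the handle bar.

play_rows(
  rows=[
    {"x": -0.3, "y": -0.2, "z": 2, "turn": 0.4, "grip": 0.5},
    {"x": -0.3, "y": -0.2, "z": 4, "turn": 0.4, "grip": 0.5},
    {"x": -0.3, "y": -0.2, "z": 6, "turn": 0.4, "grip": 0.5},
    {"x": -0.3, "y": -0.2, "z": 8, "turn": 0.4, "grip": 0.5},
    {"x": -0.3, "y": -0.2, "z": 9.5, "turn": 0.4, "grip": 0.5},
    {"x": -0.3, "y": -0.2, "z": 10.3, "turn": 0.4, "grip": 0.5},
    {"x": -0.3, "y": -0.2, "z": 10.7, "turn": 0.4, "grip": 0.5},
    {"x": -0.3, "y": -0.2, "z": 10.7, "turn": 0.4, "grip": 0.5},
  ],
)

```text
t: 4.35
position: [0.4912, -0.182, 0.0936]
ee_rot: [2.076, 2.358, 0.0]
contact_force: [0.1, 0.2, 0.7]
opening: 0.499
grip_force: 0.0
```

play_rows(
  rows=[
    {"grip": 0.3},
    {"grip": 0.15},
    {"grip": 0},
    {"grip": 0},
    {"grip": 0},
    {"grip": 0},
    {"grip": 0},
    {"grip": 0},
  ],
  force=30,
)

```text
invalid input
```

```bash
python3 - <<'E'
from h import *
plan([(.491,-.182,.092,7.2)])
g=lambda px,py,z:world("side",(px+.5)/4-.5+235,(py+.5)/4-.5+215,z)
print(g(160,133,.117),g(205,240,.117))
E
```

```text
t 4.3 p [ 0.4912 -0.182   0.0936] yaw 7.26 tilt -1.0000 F [0.1 0.2 0.7] open 0.499 grip 0.0
x 0.00 y -0.02 z 0.16 turn 0.1
[ 0.4872414  -0.13801398  0.117     ] [ 0.49600964 -0.23702548  0.117     ]
```

play_rows(
  rows=[
    {"x": 0, "y": 0, "z": 0, "turn": 0, "grip": 0.3},
    {"x": 0, "y": 0, "z": 0, "turn": 0, "grip": 0.15},
    {"x": 0, "y": 0, "z": 0, "turn": 0, "grip": 0},
    {"x": 0, "y": 0, "z": 0, "turn": 0, "grip": 0},
    {"x": 0, "y": 0, "z": 0, "turn": 0, "grip": 0},
    {"x": 0, "y": 0, "z": 0, "turn": 0, "grip": 0},
    {"x": 0, "y": 0, "z": 0, "turn": 0, "grip": 0},
    {"x": 0, "y": 0, "z": 0, "turn": 0, "grip": 0},
  ],
  force=40,
)

```text
t: 5.15
position: [0.4911, -0.1822, 0.0936]
ee_rot: [2.077, 2.357, 0.0]
contact_force: [-0.4, 1.7, 5.1]
opening: 0.124
grip_force: 40.0
```

play_rows(
  rows=[
    {"x": 0, "y": 0, "z": -1, "turn": 0, "grip": 0},
    {"x": 0, "y": 0, "z": -2, "turn": 0, "grip": 0},
    {"x": 0, "y": 0, "z": -4, "turn": 0, "grip": 0},
    {"x": 0, "y": 0, "z": -6, "turn": 0, "grip": 0},
    {"x": 0, "y": 0, "z": -8, "turn": 0, "grip": 0},
    {"x": 0, "y": 0, "z": -10, "turn": 0, "grip": 0},
    {"x": 0, "y": 0, "z": -12, "turn": 0, "grip": 0},
    {"x": 0, "y": 0, "z": -12, "turn": 0, "grip": 0},
  ],
)

```text
t: 5.95
position: [0.492, -0.1827, 0.2161]
ee_rot: [2.075, 2.355, 0.004]
contact_force: [0.4, -0.4, -3.7]
opening: 0.121
grip_force: 40.0
```

```bash
python3 - <<'E'
from h import *
plan([(.468,.20,.19,1.1),(.468,.20,.023,1.1)])
c=np.zeros((500,800,3),np.uint8)
a=cv2.resize(manip.get_image("top")[180:280,150:420],None,fx=2.96,fy=2.96)
b=cv2.resize(manip.get_image("side")[165:365,215:345],None,fx=2.4,fy=2.4)
crop("top","held.png",280,170,140,100,5.5)
E
```

```text
t 6.0 p [ 0.492  -0.1827  0.2161] yaw 7.21 tilt -1.0000 F [ 0.4 -0.4 -3.7] open 0.121 grip 40.0
x 38.27 y 2.43 z 2.61 turn 6.1
x 0.00 y 0.00 z 16.70 turn 0.0
```

View pics/held.png

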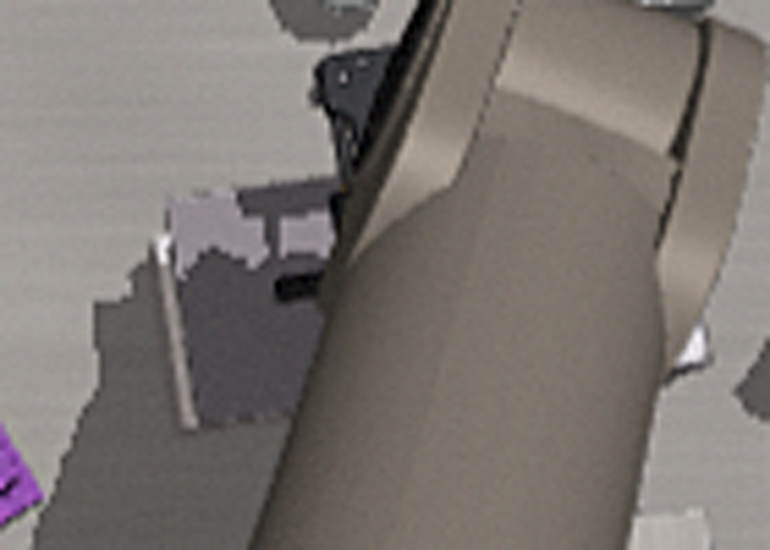

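The cover is held level (left edge (165,240)–(190,425)). Carrying it to the mat.

play_rows(
  rows=[
    {"x": 2, "y": 0.2, "z": 0, "turn": 0, "grip": 0},
    {"x": 5, "y": 0.5, "z": 0, "turn": 0, "grip": 0},
    {"x": 8, "y": 0.6, "z": 0, "turn": 0, "grip": 0},
    {"x": 11, "y": 0.8, "z": 0, "turn": 0, "grip": 0},
    {"x": 14, "y": 1, "z": 0, "turn": 0, "grip": 0},
    {"x": 17, "y": 1.2, "z": 0, "turn": 0, "grip": 0},
    {"x": 19, "y": 1.2, "z": 0, "turn": 0, "grip": 0},
    {"x": 20, "y": 1.2, "z": 0, "turn": 0, "grip": 0},
  ],
)

```text
t: 6.9
position: [0.4769, 0.0193, 0.2126]
ee_rot: [-2.074, -2.358, 0.002]
contact_force: [-0.8, -0.4, -3.4]
opening: 0.125
grip_force: 40.0
```

play_rows(
  rows=[
    {"x": 3, "y": 0.2, "z": 0, "turn": 1, "grip": 0},
    {"x": 6, "y": 0.5, "z": 0, "turn": 2, "grip": 0},
    {"x": 9, "y": 0.6, "z": 0.5, "turn": 3, "grip": 0},
    {"x": 12, "y": 0.8, "z": 1, "turn": 4, "grip": 0},
    {"x": 15, "y": 1, "z": 2, "turn": 5, "grip": 0},
    {"x": 17, "y": 1.2, "z": 2.5, "turn": 6.1, "grip": 0},
    {"x": 18.3, "y": 1.2, "z": 2.6, "turn": 6.1, "grip": 0},
    {"x": 18.3, "y": 1.2, "z": 2.6, "turn": 6.1, "grip": 0},
  ],
)

```text
t: 7.7
position: [0.4663, 0.2014, 0.1869]
ee_rot: [2.197, 2.245, -0.002]
contact_force: [-0.0, -0.4, -3.3]
opening: 0.123
grip_force: 40.0
```

```bash
python3 - <<'E'
from h import *
plan([(.468,.20,.0226,1.1)])
E
```

```text
t 7.7 p [0.4663 0.2014 0.1869] yaw 1.24 tilt -1.0000 F [-0.  -0.4 -3.3] open 0.123 grip 40.0
x -0.15 y 0.17 z 16.43 turn 0.1
```

play_rows(
  rows=[
    {"x": 0, "y": 0.2, "z": 3, "turn": 0, "grip": 0},
    {"x": 0, "y": 0.2, "z": 6, "turn": 0, "grip": 0},
    {"x": 0, "y": 0.2, "z": 9, "turn": 0, "grip": 0},
    {"x": 0, "y": 0.2, "z": 12, "turn": 0, "grip": 0},
    {"x": 0, "y": 0.2, "z": 14, "turn": 0, "grip": 0},
    {"x": 0, "y": 0.2, "z": 15.3, "turn": 0, "grip": 0},
    {"x": 0, "y": 0.2, "z": 16, "turn": 0, "grip": 0},
    {"x": 0, "y": 0.2, "z": 16.3, "turn": 0, "grip": 0},
  ],
)

```text
t: 8.5
position: [0.4689, 0.2003, 0.0245]
ee_rot: [2.2, 2.242, -0.0]
contact_force: [-0.4, -0.5, -3.1]
opening: 0.124
grip_force: 40.0
```

play_rows(
  rows=[
    {"x": 0, "y": 0, "z": 0, "turn": 0, "grip": 0},
    {"x": 0, "y": 0, "z": 0, "turn": 0, "grip": 0.2},
    {"x": 0, "y": 0, "z": 0, "turn": 0, "grip": 0.3},
    {"x": 0, "y": 0, "z": 0, "turn": 0, "grip": 0.4},
    {"x": 0, "y": 0, "z": 0, "turn": 0, "grip": 0.5},
    {"x": 0, "y": 0, "z": 0, "turn": 0, "grip": 0.5},
    {"x": 0, "y": 0, "z": -2, "turn": 0, "grip": 0.5},
    {"x": 0, "y": 0, "z": -5, "turn": 0, "grip": 0.5},
  ],
)

```text
t: 9.3
position: [0.4676, 0.2001, 0.074]
ee_rot: [-2.199, -2.243, 0.005]
contact_force: [-0.0, 0.7, 1.2]
opening: 0.5
grip_force: 0.0
```

play_rows(
  rows=[
    {"x": 0, "y": 0, "z": -4, "turn": 0, "grip": 0.5},
    {"x": 0, "y": 0, "z": -8, "turn": 0, "grip": 0.5},
    {"x": 0, "y": 0, "z": -12, "turn": 0, "grip": 0.5},
    {"x": 0, "y": 0, "z": -16, "turn": 0, "grip": 0.5},
    {"x": 0, "y": 0, "z": -20, "turn": 0, "grip": 0.6},
    {"x": 0, "y": 0, "z": -22, "turn": 0, "grip": 0.7},
    {"x": 0, "y": 0, "z": -23, "turn": 0, "grip": 0.7},
    {"x": 0, "y": 0, "z": -23, "turn": 0, "grip": 0.7},
  ],
)

```text
t: 10.1
position: [0.4688, 0.201, 0.305]
ee_rot: [-2.199, -2.243, -0.002]
contact_force: [0.8, 0.0, -1.1]
opening: 0.697
grip_force: 0.0
```

play_rows(
  rows=[
    {"x": -4, "y": 0, "z": 0, "turn": -8, "grip": 0.7},
    {"x": -8, "y": 0, "z": 0, "turn": -16, "grip": 0.7},
    {"x": -12, "y": 0, "z": 0, "turn": -24, "grip": 0.7},
    {"x": -14, "y": 0, "z": 0, "turn": -32, "grip": 0.7},
    {"x": -16, "y": 0, "z": 0, "turn": -40, "grip": 0.7},
    {"x": -18, "y": 0, "z": 0, "turn": -48, "grip": 0.7},
    {"x": -18, "y": 0, "z": 0, "turn": -56, "grip": 0.7},
    {"x": -18, "y": 0, "z": 0, "turn": -60, "grip": 0.7},
  ],
)

```text
t: 10.9
position: [0.4714, 0.0202, 0.3029]
ee_rot: [-0.776, -3.042, 0.002]
contact_force: [-0.6, -0.0, -0.3]
opening: 0.698
grip_force: 0.0
```

```bash
python3 - <<'E'
from h import *
plan([(.622,.0757,.26,90.7)])
c=np.zeros((600,800,3),np.uint8)
a=cv2.resize(manip.get_image("top")[150:270,150:420],None,fx=2.96,fy=2.96,interpolation=cv2.INTER_CUBIC)
b=cv2.resize(manip.get_image("side")[170:290,210:330],None,fx=2,fy=2,interpolation=cv2.INTER_CUBIC)
c[:a.shape[0],:a.shape[1]]=a;c[355:355+b.shape[0],:b.shape[1]]=b;cv2.imwrite("pics/placed.png",c[:,:,::-1])
E
```

```text
t 10.9 p [0.4714 0.0202 0.3029] yaw 61.38 tilt -1.0000 F [-0.6 -0.  -0.3] open 0.698 grip 0.0
x -10.56 y 12.09 z 4.29 turn -29.3
```

View pics/placed.png

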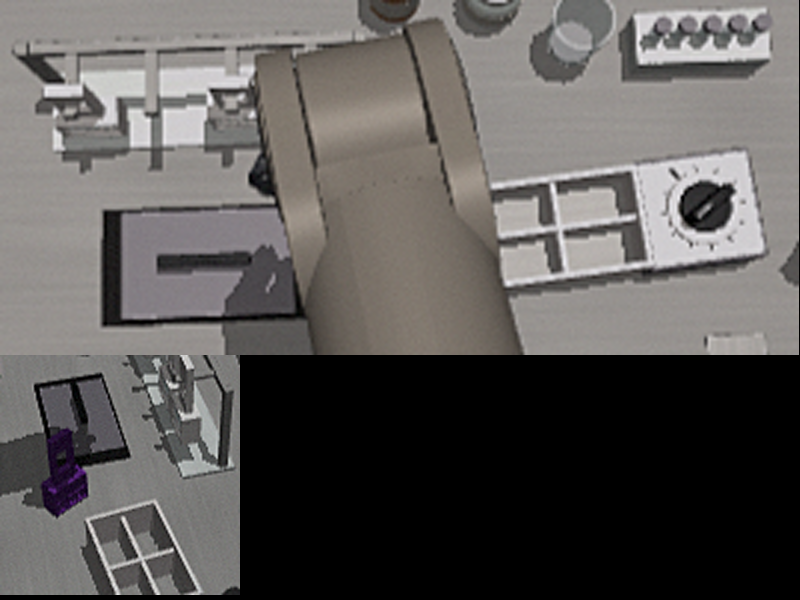

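The cover lies flat on the mat, handle up, with even margins. The open bath shows its dividers crossing near (558,233) in the composite.

```bash
python3 - <<'E'
from h import *
g=lambda px,py,z:world("top",(px+.5)/2.96-.5+150,(py+.5)/2.96-.5+150,z).round(4)
print("cross",g(559,233,.075),"right corners",g(638,166,.075),g(648,269,.075),"end walls of divider",g(551,178,.075),g(567,281,.075))
q=lambda px,py,z:world("side",(px+.5)/2-.5+210,(py-355+.5)/2-.5+170,z).round(4)
print("cross side",q(139,565,.075), "corners",q(86,519,.075),q(155,502,.075))
print("plate",g(121,212,.009),g(120,320,.009))
E
```

```text
cross [ 0.4857 -0.1797  0.075 ] right corners [ 0.5562 -0.2674  0.075 ] [ 0.4459 -0.2719  0.075 ] end walls of divider [ 0.5448 -0.1737  0.075 ] [ 0.4348 -0.1859  0.075 ]
cross side [ 0.4857 -0.2006  0.075 ] corners [ 0.4294 -0.1005  0.075 ] [ 0.5344 -0.0914  0.075 ]
plate [0.5261 0.2969 0.009 ] [0.4066 0.2957 0.009 ]
```

play_rows(
  rows=[
    {"x": -1.5, "y": 1.5, "z": 0, "turn": -4, "grip": 0.7},
    {"x": -3, "y": 3.5, "z": 0, "turn": -8, "grip": 0.7},
    {"x": -5, "y": 6, "z": 0, "turn": -12, "grip": 0.7},
    {"x": -7, "y": 8, "z": 0, "turn": -17, "grip": 0.7},
    {"x": -9, "y": 10, "z": 1, "turn": -22, "grip": 0.7},
    {"x": -10, "y": 11.5, "z": 2, "turn": -26, "grip": 0.7},
    {"x": -10.6, "y": 12.1, "z": 4, "turn": -29.3, "grip": 0.7},
    {"x": -10.6, "y": 12.1, "z": 4.3, "turn": -29.3, "grip": 0.7},
  ],
)

```text
t: 11.8
position: [0.6226, 0.0759, 0.2579]
ee_rot: [0.01, -3.137, 0.004]
contact_force: [0.2, -0.8, -0.1]
opening: 0.696
grip_force: 0.0
```

```bash
python3 - <<'E'
from h import *
plan([(.6225,.0757,.161,90.7)])
q=lambda px,py,z:world("side",(px+.5)/5.4-.5+270,(py+.5)/5.4-.5+125,z).round(4)
print([q(*p,.195) for p in((181,259),(145,181),(74,49))])
crop("side","c1.png",250,140,90,150,4)
E
```

```text
t 11.8 p [0.6226 0.0759 0.2579] yaw 90.38 tilt -1.0000 F [ 0.2 -0.8 -0.1] open 0.696 grip 0.0
x 0.01 y -0.02 z 9.69 turn -0.3
[array([0.6252, 0.0763, 0.195 ]), array([0.6241, 0.1544, 0.195 ]), array([0.6157, 0.3049, 0.195 ])]
```

View pics/c1.png

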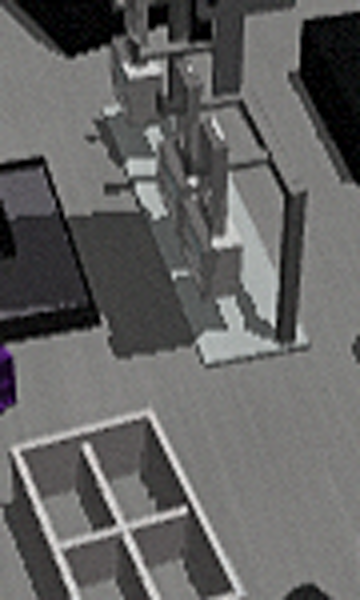

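The fingers hang above carrier 1 (top at (213,130)), and the bath is seen at lower left with its divider cross at (122,525). Both cameras agree on the carrier within 3 mm.

play_rows(
  rows=[
    {"x": -0.1, "y": 0, "z": 2, "turn": -0.3, "grip": 0.7},
    {"x": -0.1, "y": 0, "z": 4, "turn": -0.3, "grip": 0.7},
    {"x": -0.1, "y": 0, "z": 6, "turn": -0.3, "grip": 0.7},
    {"x": -0.1, "y": 0, "z": 7.5, "turn": -0.3, "grip": 0.7},
    {"x": -0.1, "y": 0, "z": 8.8, "turn": -0.3, "grip": 0.7},
    {"x": -0.1, "y": 0, "z": 9.5, "turn": -0.3, "grip": 0.7},
    {"x": -0.1, "y": 0, "z": 9.7, "turn": -0.3, "grip": 0.7},
    {"x": -0.1, "y": 0, "z": 9.7, "turn": -0.3, "grip": 0.7},
  ],
)

```text
t: 12.65
position: [0.6245, 0.0756, 0.1647]
ee_rot: [-0.019, 3.141, -0.0]
contact_force: [0.4, -0.8, -0.0]
opening: 0.7
grip_force: 0.0
```

play_rows(
  rows=[
    {"x": 0, "y": 0, "z": 0, "turn": 0, "grip": 0.5},
    {"x": 0, "y": 0, "z": 0, "turn": 0, "grip": 0.4},
    {"x": 0, "y": 0, "z": 0, "turn": 0, "grip": 0.3},
    {"x": 0, "y": 0, "z": 0, "turn": 0, "grip": 0.3},
    {"x": 0, "y": 0, "z": 0, "turn": 0, "grip": 0.3},
    {"x": 0, "y": 0, "z": 0, "turn": 0, "grip": 0.3},
    {"x": 0, "y": 0, "z": 0, "turn": 0, "grip": 0.3},
    {"x": 0, "y": 0, "z": 0, "turn": 0, "grip": 0.3},
  ],
  force=25,
)

```text
t: 13.45
position: [0.6246, 0.0759, 0.1648]
ee_rot: [-0.02, 3.141, 0.001]
contact_force: [-0.5, 2.1, 6.5]
opening: 0.422
grip_force: 25.0
```

```bash
python3 - <<'E'
from h import *
plan([])
q=lambda px,py,z:world("side",(px+.5)/4-.5+250,(py+.5)/4-.5+140,z).round(4)
print("cross",q(122,525,.075),"corners",q(12,452,.075),q(152,411,.075))
crop("top","bath2.png",300,190,115,70,6.9)
E
```

```text
t 13.4 p [0.6246 0.0759 0.1648] yaw 90.73 tilt -1.0000 F [-0.5  2.1  6.5] open 0.422 grip 25.0
cross [ 0.491  -0.1879  0.075 ] corners [ 0.4285 -0.1038  0.075 ] [ 0.5363 -0.0883  0.075 ]
```

View pics/bath2.png

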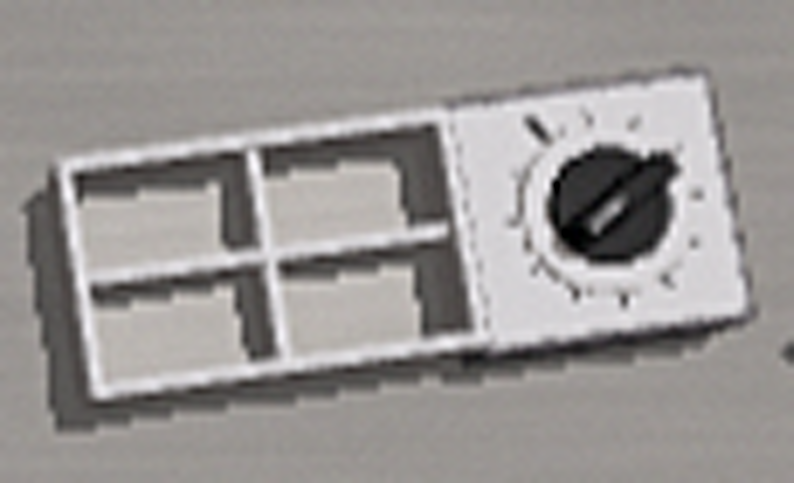

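The top crop shows the four empty bays with the divider cross at (267,257), outer left corners at (57,165) and (95,397), and the pointer at lower left of the dial.

```bash
python3 - <<'E'
from h import *
B=lambda px,py,z:world("top",(px+.5)/6.9-.5+300,(py+.5)/6.9-.5+190,z)
c=B(267,257,.075);print("cross",c)
ends=[B(252,142,.075),B(284,364,.075),B(88,283,.075),B(452,230,.075)];print("x-divider ends mean",(ends[0]+ends[1])/2)
a,b=B(57,165,.075),B(95,397,.075);print(a,b,(a+b)/2,np.linalg.norm(a-b),(a+b)/2+.091*np.array([.125,-.992,0]))
f=lambda a,b:np.degrees(np.arctan2(*(a-b)[[1,0]]))
print("yaws",f(a,b),f(ends[0],ends[1]),f(ends[2],ends[3])-90)
E
```

```text
cross [ 0.49063483 -0.17912281  0.075     ]
x-divider ends mean [ 0.49280317 -0.17962244  0.075     ]
[ 0.53462115 -0.08500575  0.075     ] [ 0.42860772 -0.09888793  0.075     ] [ 0.48161444 -0.09194684  0.075     ] 0.10691848986759467 [ 0.49298944 -0.18221884  0.075     ]
yaws 7.460281963254657 5.686425207370881 7.276998357360128
```

play_rows(
  rows=[
    {"x": 0, "y": 0, "z": -0.5, "turn": 0, "grip": 0.3},
    {"x": 0, "y": 0, "z": -1.2, "turn": 0, "grip": 0.3},
    {"x": 0, "y": 0, "z": -2, "turn": 0, "grip": 0.3},
    {"x": 0, "y": 0, "z": -2.4, "turn": 0, "grip": 0.3},
    {"x": 0, "y": 0, "z": -2.4, "turn": 0, "grip": 0.3},
    {"x": 0.5, "y": 0, "z": -2.4, "turn": 0, "grip": 0.3},
    {"x": 1.5, "y": 0, "z": -2.4, "turn": 0, "grip": 0.3},
    {"x": 2.5, "y": 0, "z": -2.4, "turn": 0, "grip": 0.3},
  ],
)

```text
t: 14.3
position: [0.5982, 0.0752, 0.1881]
ee_rot: [0.02, -3.141, 0.0]
contact_force: [0.4, -1.5, -1.7]
opening: 0.423
grip_force: 25.0
```

play_rows(
  rows=[
    {"x": 1.2, "y": 0, "z": 0, "turn": 0, "grip": 0.3},
    {"x": 2.5, "y": 0, "z": 0, "turn": 0, "grip": 0.3},
    {"x": 4, "y": 0, "z": 0, "turn": 0, "grip": 0.3},
    {"x": 5, "y": 0, "z": -2, "turn": 0, "grip": 0.3},
    {"x": 6, "y": 0, "z": -5, "turn": 0, "grip": 0.3},
    {"x": 6, "y": 0, "z": -8, "turn": 0, "grip": 0.3},
    {"x": 6, "y": 0, "z": -10, "turn": 0, "grip": 0.3},
    {"x": 6, "y": 0, "z": -10, "turn": 0, "grip": 0.3},
  ],
)

```text
t: 15.1
position: [0.5398, 0.0747, 0.2909]
ee_rot: [-0.02, 3.138, 0.004]
contact_force: [0.7, 0.5, -2.8]
opening: 0.422
grip_force: 25.0
```

```bash
python3 - <<'E'
from h import *
plan([])
crop("side","lift1.png",200,100,140,150,4)
E
```

```text
t 15.1 p [0.5398 0.0747 0.2909] yaw 90.73 tilt -1.0000 F [ 0.7  0.5 -2.8] open 0.422 grip 25.0
```

View pics/lift1.png

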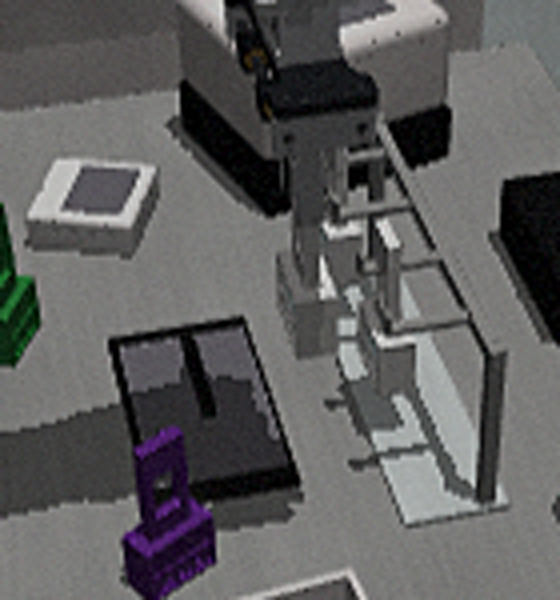

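Carrier 1 is off its hook and hangs upright in the gripper. Taking it to bay B (+x,-y).

```bash
python3 - <<'E'
from h import *
plan([(.5232,-.2233,.25,97.25),(.5232,-.2233,.131,97.25)])
E
```

```text
t 15.2 p [0.5392 0.0748 0.2891] yaw 90.75 tilt -1.0000 F [ 0.4  1.2 -2.6] open 0.425 grip 25.0
x 1.99 y -29.78 z 3.91 turn -6.5
x 0.00 y 0.00 z 11.90 turn 0.0
```

play_rows(
  rows=[
    {"x": 0.2, "y": -2, "z": 0, "turn": -0.5, "grip": 0.3},
    {"x": 0.5, "y": -6, "z": 0, "turn": -1, "grip": 0.3},
    {"x": 0.8, "y": -11, "z": 0, "turn": -2, "grip": 0.3},
    {"x": 1, "y": -16, "z": 0, "turn": -3.5, "grip": 0.3},
    {"x": 1.5, "y": -21, "z": 1, "turn": -5, "grip": 0.3},
    {"x": 1.8, "y": -26, "z": 2, "turn": -6, "grip": 0.3},
    {"x": 2, "y": -29, "z": 3, "turn": -6.5, "grip": 0.3},
    {"x": 2, "y": -29.8, "z": 4, "turn": -6.5, "grip": 0.3},
  ],
)

```text
t: 15.95
position: [0.521, -0.2275, 0.2468]
ee_rot: [0.19, -3.134, 0.002]
contact_force: [-1.3, -0.0, -2.9]
opening: 0.422
grip_force: 25.0
```

play_rows(
  rows=[
    {"x": 0, "y": 0, "z": 0, "turn": 0, "grip": 0.3},
    {"x": 0, "y": 0, "z": 0, "turn": 0, "grip": 0.3},
    {"x": 0, "y": 0, "z": 1, "turn": 0, "grip": 0.3},
    {"x": 0, "y": 0, "z": 2, "turn": 0, "grip": 0.3},
    {"x": 0, "y": 0, "z": 3, "turn": 0, "grip": 0.3},
    {"x": 0, "y": 0, "z": 4, "turn": 0, "grip": 0.3},
    {"x": 0, "y": 0, "z": 4, "turn": 0, "grip": 0.3},
    {"x": 0, "y": 0, "z": 4, "turn": 0, "grip": 0.3},
  ],
)

```text
t: 16.75
position: [0.5231, -0.2237, 0.2083]
ee_rot: [0.198, -3.135, 0.0]
contact_force: [-0.1, -0.6, -1.4]
opening: 0.421
grip_force: 25.0
```

```bash
python3 - <<'E'
from h import *
plan([(.5232,-.2233,.1305,97.25)])
im=manip.get_image("side");cv2.imwrite("raw1.png",im[:,:,::-1]) 
crop("side","ins1.png",235,200,120,160,3.7,im)
E
```

```text
t 16.8 p [ 0.5231 -0.2237  0.2083] yaw 97.22 tilt -1.0000 F [-0.1 -0.6 -1.4] open 0.421 grip 25.0
x -0.02 y 0.04 z 7.78 turn -0.0
```

View pics/ins1.png

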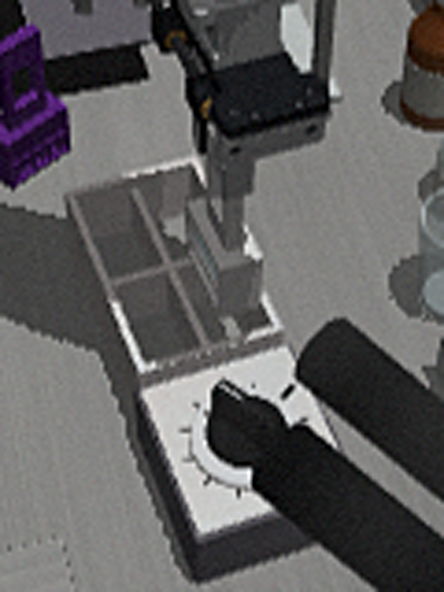

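The carrier is held 18 mm over the rim above the far right bay. Its basket's near bottom edge runs about (218,315)–(262,300) in the crop.

```bash
python3 - <<'E'
from h import *
q=lambda px,py,z:world("side",(px+.5)/3.7-.5+235,(py+.5)/3.7-.5+200,z).round(4)
print("corners",q(218,316,.0935),q(262,300,.0935),"expect .5114 -.2584, .5432 -.2544")
print("cross",q(175,265,.075), "rim near corners outer",q(141,372,.075),q(282,330,.075))
for n,p in(("cross",(.4918,-.183,.075)),("c-",(.4918-.0546+.0115,-.183-.0069-.0903,.075)),("c+",(.4918+.0546+.0115,-.183+.0069-.0903,.075)),("k-",(.5114,-.2584,.0935)),("k+",(.5432,-.2544,.0935))):
  u,v=proj("side",p);print(n,((u-235+.5)*3.7-.5),((v-200+.5)*3.7-.5))
E
```

```text
corners [ 0.5118 -0.2572  0.0935] [ 0.546  -0.2507  0.0935] expect .5114 -.2584, .5432 -.2544
cross [ 0.4956 -0.1904  0.075 ] rim near corners outer [ 0.4508 -0.2783  0.075 ] [ 0.5571 -0.2663  0.075 ]
cross 167.91524469656528 258.3890363153268
c- 138.58333206210358 374.7711023067039
c+ 283.1268982623632 329.8692183170249
k- 217.81930381465787 317.47141667478337
k+ 259.6125238129204 304.7337227114672
```

The model agrees with the picture within 2–3 mm, so I'm lowering.

play_rows(
  rows=[
    {"x": 0, "y": 0, "z": 1, "turn": 0, "grip": 0.3},
    {"x": 0, "y": 0, "z": 2.2, "turn": 0, "grip": 0.3},
    {"x": 0, "y": 0, "z": 3.4, "turn": 0, "grip": 0.3},
    {"x": 0, "y": 0, "z": 4.6, "turn": 0, "grip": 0.3},
    {"x": 0, "y": 0, "z": 5.8, "turn": 0, "grip": 0.3},
    {"x": 0, "y": 0, "z": 6.7, "turn": 0, "grip": 0.3},
    {"x": 0, "y": 0, "z": 7.2, "turn": 0, "grip": 0.3},
    {"x": 0, "y": 0, "z": 7.3, "turn": 0, "grip": 0.3},
  ],
)

```text
t: 17.6
position: [0.5229, -0.2237, 0.1349]
ee_rot: [0.198, -3.135, 0.0]
contact_force: [-0.4, -0.3, -1.2]
opening: 0.426
grip_force: 25.0
```

play_rows(
  rows=[
    {"x": 0, "y": 0, "z": 0.1, "turn": 0, "grip": 0.3},
    {"x": 0, "y": 0, "z": 0.2, "turn": 0, "grip": 0.3},
    {"x": 0, "y": 0, "z": 0.3, "turn": 0, "grip": 0.3},
    {"x": 0, "y": 0, "z": 0.4, "turn": 0, "grip": 0.3},
    {"x": 0, "y": 0, "z": 0.4, "turn": 0, "grip": 0.3},
    {"x": 0, "y": 0, "z": 0.4, "turn": 0, "grip": 0.3},
    {"x": 0, "y": 0, "z": 0.4, "turn": 0, "grip": 0.3},
    {"x": 0, "y": 0, "z": 0.4, "turn": 0, "grip": 0.3},
  ],
)

```text
t: 18.4
position: [0.5232, -0.2237, 0.1315]
ee_rot: [-0.198, 3.135, -0.0]
contact_force: [0.1, 0.9, -2.2]
opening: 0.422
grip_force: 25.0
```

play_rows(
  rows=[
    {"x": 0, "y": 0, "z": 0.05, "turn": 0, "grip": 0.3},
    {"x": 0, "y": 0, "z": 0.1, "turn": 0, "grip": 0.3},
    {"x": 0, "y": 0, "z": 0.15, "turn": 0, "grip": 0.3},
    {"x": 0, "y": 0, "z": 0.15, "turn": 0, "grip": 0.3},
    {"x": 0, "y": 0, "z": 0.15, "turn": 0, "grip": 0.3},
    {"x": 0, "y": 0, "z": 0.15, "turn": 0, "grip": 0.3},
    {"x": 0, "y": 0, "z": 0.15, "turn": 0, "grip": 0.3},
    {"x": 0, "y": 0, "z": 0.15, "turn": 0, "grip": 0.3},
  ],
)

```text
t: 19.2
position: [0.5232, -0.2237, 0.13]
ee_rot: [0.198, -3.135, 0.0]
contact_force: [-0.1, -0.1, -1.5]
opening: 0.421
grip_force: 25.0
```

play_rows(
  rows=[
    {"x": 0, "y": 0, "z": 0, "turn": 0, "grip": 0.45},
    {"x": 0, "y": 0, "z": 0, "turn": 0, "grip": 0.5},
    {"x": 0, "y": 0, "z": 0, "turn": 0, "grip": 0.6},
    {"x": 0, "y": 0, "z": 0, "turn": 0, "grip": 0.7},
    {"x": 0, "y": 0, "z": 0, "turn": 0, "grip": 0.7},
    {"x": 0, "y": 0, "z": -1, "turn": 0, "grip": 0.7},
    {"x": 0, "y": 0, "z": -4, "turn": 0, "grip": 0.7},
    {"x": 0, "y": 0, "z": -8, "turn": 0, "grip": 0.7},
  ],
)

```text
t: 20.0
position: [0.5222, -0.2236, 0.2105]
ee_rot: [0.197, -3.133, -0.0]
contact_force: [1.0, -1.2, -0.4]
opening: 0.696
grip_force: 0.0
```

play_rows(
  rows=[
    {"x": 0, "y": 0, "z": -3, "turn": 0, "grip": 0.7},
    {"x": 0, "y": 0, "z": -6, "turn": 0, "grip": 0.7},
    {"x": 0, "y": 4, "z": -8, "turn": 1, "grip": 0.7},
    {"x": 0, "y": 8, "z": -8, "turn": 2, "grip": 0.7},
    {"x": -1, "y": 12, "z": -8, "turn": 3, "grip": 0.7},
    {"x": -2, "y": 16, "z": -8, "turn": 4, "grip": 0.7},
    {"x": -3, "y": 19, "z": -8, "turn": 5, "grip": 0.7},
    {"x": -3, "y": 20, "z": -8, "turn": 6.5, "grip": 0.7},
  ],
)

```text
t: 20.8
position: [0.5283, -0.0179, 0.2906]
ee_rot: [-0.025, 3.141, 0.001]
contact_force: [-0.4, -0.7, -0.9]
opening: 0.7
grip_force: 0.0
```

```bash
python3 - <<'E'
from h import *
plan([(.6240,.1552,.26,90.7),(.6240,.1552,.165,90.7)])
crop("side","ins1b.png",235,200,120,160,3.7)
E
```

```text
t 20.8 p [ 0.5283 -0.0179  0.2906] yaw 90.92 tilt -1.0000 F [-0.4 -0.7 -0.9] open 0.700 grip 0.0
x -9.85 y 17.15 z 3.06 turn 0.2
x 0.00 y 0.00 z 9.50 turn 0.0
```

play_rows(
  rows=[
    {"x": -1, "y": 2, "z": 0, "turn": 0.2, "grip": 0.7},
    {"x": -3, "y": 5, "z": 0, "turn": 0.2, "grip": 0.7},
    {"x": -5, "y": 8.5, "z": 0, "turn": 0.2, "grip": 0.7},
    {"x": -7, "y": 12, "z": 0, "turn": 0.2, "grip": 0.7},
    {"x": -8.5, "y": 15, "z": 0, "turn": 0.2, "grip": 0.7},
    {"x": -9.8, "y": 17, "z": 1, "turn": 0.2, "grip": 0.7},
    {"x": -9.8, "y": 17.2, "z": 2, "turn": 0.2, "grip": 0.7},
    {"x": -9.8, "y": 17.2, "z": 3, "turn": 0.2, "grip": 0.7},
  ],
)

```text
t: 21.65
position: [0.6237, 0.1514, 0.2592]
ee_rot: [0.015, -3.141, 0.002]
contact_force: [0.2, 0.1, -0.1]
opening: 0.703
grip_force: 0.0
```

play_rows(
  rows=[
    {"x": 0, "y": 0, "z": 0, "turn": 0, "grip": 0.7},
    {"x": 0, "y": 0, "z": 1.5, "turn": 0, "grip": 0.7},
    {"x": 0, "y": 0, "z": 3.5, "turn": 0, "grip": 0.7},
    {"x": 0, "y": 0, "z": 5.5, "turn": 0, "grip": 0.7},
    {"x": 0, "y": 0, "z": 7.5, "turn": 0, "grip": 0.7},
    {"x": 0, "y": 0, "z": 9, "turn": 0, "grip": 0.7},
    {"x": 0, "y": 0, "z": 9.5, "turn": 0, "grip": 0.7},
    {"x": 0, "y": 0, "z": 9.5, "turn": 0, "grip": 0.7},
  ],
)

```text
t: 22.45
position: [0.6234, 0.1514, 0.1647]
ee_rot: [0.014, -3.141, 0.001]
contact_force: [0.5, -0.8, 0.5]
opening: 0.702
grip_force: 0.0
```

play_rows(
  rows=[
    {"x": 0, "y": 0, "z": 0, "turn": 0, "grip": 0.5},
    {"x": 0, "y": 0, "z": 0, "turn": 0, "grip": 0.4},
    {"x": 0, "y": 0, "z": 0, "turn": 0, "grip": 0.3},
    {"x": 0, "y": 0, "z": 0, "turn": 0, "grip": 0.3},
    {"x": 0, "y": 0, "z": 0, "turn": 0, "grip": 0.3},
    {"x": 0, "y": 0, "z": 0, "turn": 0, "grip": 0.3},
    {"x": 0, "y": 0, "z": 0, "turn": 0, "grip": 0.3},
    {"x": 0, "y": 0, "z": 0, "turn": 0, "grip": 0.3},
  ],
)

```text
t: 23.25
position: [0.624, 0.1524, 0.1656]
ee_rot: [-0.015, 3.141, 0.001]
contact_force: [-0.1, 3.6, 6.7]
opening: 0.422
grip_force: 25.0
```

play_rows(
  rows=[
    {"x": 0, "y": 0, "z": -0.5, "turn": 0, "grip": 0.3},
    {"x": 0, "y": 0, "z": -1.2, "turn": 0, "grip": 0.3},
    {"x": 0, "y": 0, "z": -2, "turn": 0, "grip": 0.3},
    {"x": 0, "y": 0, "z": -2.4, "turn": 0, "grip": 0.3},
    {"x": 0, "y": 0, "z": -2.4, "turn": 0, "grip": 0.3},
    {"x": 0.5, "y": 0, "z": -2.4, "turn": 0, "grip": 0.3},
    {"x": 1.5, "y": 0, "z": -2.4, "turn": 0, "grip": 0.3},
    {"x": 2.5, "y": 0, "z": -2.4, "turn": 0, "grip": 0.3},
  ],
)

```text
t: 24.05
position: [0.5974, 0.1513, 0.1886]
ee_rot: [0.014, -3.141, 0.001]
contact_force: [-0.8, 0.1, -1.2]
opening: 0.424
grip_force: 25.0
```

play_rows(
  rows=[
    {"x": 1.2, "y": 0, "z": 0, "turn": 0, "grip": 0.3},
    {"x": 2.5, "y": 0, "z": 0, "turn": 0, "grip": 0.3},
    {"x": 4, "y": 0, "z": 0, "turn": 0, "grip": 0.3},
    {"x": 5, "y": 0, "z": -2, "turn": 0, "grip": 0.3},
    {"x": 6, "y": 0, "z": -5, "turn": 0, "grip": 0.3},
    {"x": 6, "y": 0, "z": -8, "turn": 0, "grip": 0.3},
    {"x": 6, "y": 0, "z": -10, "turn": 0, "grip": 0.3},
    {"x": 6, "y": 0, "z": -10, "turn": 0, "grip": 0.3},
  ],
)

```text
t: 24.85
position: [0.5389, 0.1513, 0.2915]
ee_rot: [-0.015, 3.138, 0.004]
contact_force: [0.2, 0.5, -1.8]
opening: 0.426
grip_force: 25.0
```

```bash
python3 - <<'E'
from h import *
plan([(.512,-.1361,.25,97.25)])
crop("side","lift2.png",200,100,140,150,4)
E
```

```text
t 24.9 p [0.5389 0.1513 0.2915] yaw 90.55 tilt -1.0000 F [ 0.2  0.5 -1.8] open 0.426 grip 25.0
x 2.97 y -28.71 z 4.15 turn -6.7
```

play_rows(
  rows=[
    {"x": 0.2, "y": -2, "z": 0, "turn": -0.5, "grip": 0.3},
    {"x": 0.5, "y": -6, "z": 0, "turn": -1, "grip": 0.3},
    {"x": 1, "y": -11, "z": 0, "turn": -2, "grip": 0.3},
    {"x": 1.5, "y": -16, "z": 0, "turn": -3.5, "grip": 0.3},
    {"x": 2, "y": -21, "z": 1, "turn": -5, "grip": 0.3},
    {"x": 2.5, "y": -25, "z": 2, "turn": -6, "grip": 0.3},
    {"x": 3, "y": -28, "z": 3, "turn": -6.7, "grip": 0.3},
    {"x": 3, "y": -28.7, "z": 4, "turn": -6.7, "grip": 0.3},
  ],
)

```text
t: 25.7
position: [0.5092, -0.1398, 0.2476]
ee_rot: [0.191, -3.135, 0.001]
contact_force: [-0.3, 0.1, -2.1]
opening: 0.427
grip_force: 25.0
```

play_rows(
  rows=[
    {"x": 0, "y": 0, "z": 0, "turn": 0, "grip": 0.3},
    {"x": 0, "y": 0, "z": 0, "turn": 0, "grip": 0.3},
    {"x": 0, "y": 0, "z": 1, "turn": 0, "grip": 0.3},
    {"x": 0, "y": 0, "z": 2, "turn": 0, "grip": 0.3},
    {"x": 0, "y": 0, "z": 3, "turn": 0, "grip": 0.3},
    {"x": 0, "y": 0, "z": 4, "turn": 0, "grip": 0.3},
    {"x": 0, "y": 0, "z": 4, "turn": 0, "grip": 0.3},
    {"x": 0, "y": 0, "z": 4, "turn": 0, "grip": 0.3},
  ],
)

```text
t: 26.5
position: [0.5111, -0.1364, 0.2088]
ee_rot: [0.198, -3.135, 0.0]
contact_force: [0.3, -0.4, -1.9]
opening: 0.423
grip_force: 25.0
```

```bash
python3 - <<'E'
from h import *
plan([(.512,-.1361,.130,97.25)])
E
```

```text
t 26.5 p [ 0.5111 -0.1364  0.2088] yaw 97.21 tilt -1.0000 F [ 0.3 -0.4 -1.9] open 0.423 grip 25.0
x -0.09 y 0.02 z 7.88 turn -0.0
```

play_rows(
  rows=[
    {"x": -0.1, "y": 0, "z": 1, "turn": 0, "grip": 0.3},
    {"x": -0.1, "y": 0, "z": 2.2, "turn": 0, "grip": 0.3},
    {"x": -0.1, "y": 0, "z": 3.4, "turn": 0, "grip": 0.3},
    {"x": -0.1, "y": 0, "z": 4.6, "turn": 0, "grip": 0.3},
    {"x": -0.1, "y": 0, "z": 5.8, "turn": 0, "grip": 0.3},
    {"x": -0.1, "y": 0, "z": 6.7, "turn": 0, "grip": 0.3},
    {"x": -0.1, "y": 0, "z": 7.2, "turn": 0, "grip": 0.3},
    {"x": -0.1, "y": 0, "z": 7.3, "turn": 0, "grip": 0.3},
  ],
)

```text
t: 27.3
position: [0.5119, -0.1362, 0.1354]
ee_rot: [0.198, -3.134, 0.0]
contact_force: [-0.4, 0.5, -2.0]
opening: 0.423
grip_force: 25.0
```

play_rows(
  rows=[
    {"x": 0, "y": 0, "z": 0.1, "turn": 0, "grip": 0.3},
    {"x": 0, "y": 0, "z": 0.2, "turn": 0, "grip": 0.3},
    {"x": 0, "y": 0, "z": 0.3, "turn": 0, "grip": 0.3},
    {"x": 0, "y": 0, "z": 0.4, "turn": 0, "grip": 0.3},
    {"x": 0, "y": 0, "z": 0.5, "turn": 0, "grip": 0.3},
    {"x": 0, "y": 0, "z": 0.55, "turn": 0, "grip": 0.3},
    {"x": 0, "y": 0, "z": 0.6, "turn": 0, "grip": 0.3},
    {"x": 0, "y": 0, "z": 0.6, "turn": 0, "grip": 0.3},
  ],
)

```text
t: 28.1
position: [0.5126, -0.1361, 0.1306]
ee_rot: [-0.198, 3.135, 0.001]
contact_force: [-1.9, 2.3, 13.0]
opening: 0.427
grip_force: 25.0
```

play_rows(
  rows=[
    {"x": 0, "y": 0, "z": -0.1, "turn": 0, "grip": 0.3},
    {"x": 0, "y": 0, "z": -0.1, "turn": 0, "grip": 0.5},
    {"x": 0, "y": 0, "z": -0.1, "turn": 0, "grip": 0.6},
    {"x": 0, "y": 0, "z": -0.1, "turn": 0, "grip": 0.7},
    {"x": 0, "y": 0, "z": -0.1, "turn": 0, "grip": 0.7},
    {"x": 0, "y": 0, "z": -1, "turn": 0, "grip": 0.7},
    {"x": 0, "y": 0, "z": -4, "turn": 0, "grip": 0.7},
    {"x": 0, "y": 0, "z": -8, "turn": 0, "grip": 0.7},
  ],
)

```text
t: 28.9
position: [0.5112, -0.1363, 0.2104]
ee_rot: [0.197, -3.133, 0.001]
contact_force: [-0.1, 0.4, 0.6]
opening: 0.698
grip_force: 0.0
```

play_rows(
  rows=[
    {"x": 0, "y": 0, "z": -3, "turn": 0, "grip": 0.7},
    {"x": 0, "y": 0, "z": -6, "turn": 0, "grip": 0.7},
    {"x": 0, "y": 4, "z": -8, "turn": 1, "grip": 0.7},
    {"x": 0, "y": 8, "z": -8, "turn": 2, "grip": 0.7},
    {"x": -1, "y": 12, "z": -8, "turn": 3, "grip": 0.7},
    {"x": -2, "y": 16, "z": -8, "turn": 4, "grip": 0.7},
    {"x": -3, "y": 19, "z": -8, "turn": 5, "grip": 0.7},
    {"x": -3, "y": 20, "z": -8, "turn": 6.5, "grip": 0.7},
  ],
)

```text
t: 29.7
position: [0.5171, 0.0695, 0.2904]
ee_rot: [-0.025, 3.141, -0.0]
contact_force: [0.2, -1.2, -0.3]
opening: 0.699
grip_force: 0.0
```

play_rows(
  rows=[
    {"x": 0, "y": 0, "z": 0, "turn": 0, "grip": 0.7},
    {"x": 0, "y": 1, "z": 0, "turn": 0, "grip": 0.7},
    {"x": 0, "y": 4, "z": 0, "turn": 0, "grip": 0.7},
    {"x": 0, "y": 8, "z": 0, "turn": 0, "grip": 0.7},
    {"x": 0, "y": 12, "z": 0, "turn": 0, "grip": 0.7},
    {"x": 0, "y": 15, "z": 0, "turn": 0, "grip": 0.7},
    {"x": 0, "y": 15, "z": 0, "turn": 0, "grip": 0.7},
    {"x": 0, "y": 15, "z": 0, "turn": 0, "grip": 0.7},
  ],
)

```text
t: 30.5
position: [0.515, 0.2155, 0.29]
ee_rot: [-0.02, 3.142, -0.001]
contact_force: [0.2, -0.5, 0.3]
opening: 0.699
grip_force: 0.0
```

```bash
python3 - <<'E'
from h import *
plan([(.6195,.3157,.26,90.7),(.6195,.3157,.165,90.7)])
im=manip.get_image("side")
a=cv2.resize(im[110:220,225:335],None,fx=3.6,fy=3.6,interpolation=cv2.INTER_CUBIC);b=cv2.resize(im[210:330,230:340],None,fx=3.6,fy=3.6,interpolation=cv2.INTER_CUBIC)
c=np.zeros((432,800,3),np.uint8);c[:396,:396]=a;c[:,400:796]=b
cv2.imwrite("pics/two.png",c[:,:,::-1])
E
```

```text
t 30.5 p [0.515  0.2155 0.29  ] yaw 90.73 tilt -1.0000 F [ 0.2 -0.5  0.3] open 0.699 grip 0.0
x -10.58 y 9.89 z 3.00 turn 0.0
x 0.00 y 0.00 z 9.50 turn 0.0
```

View pics/two.png

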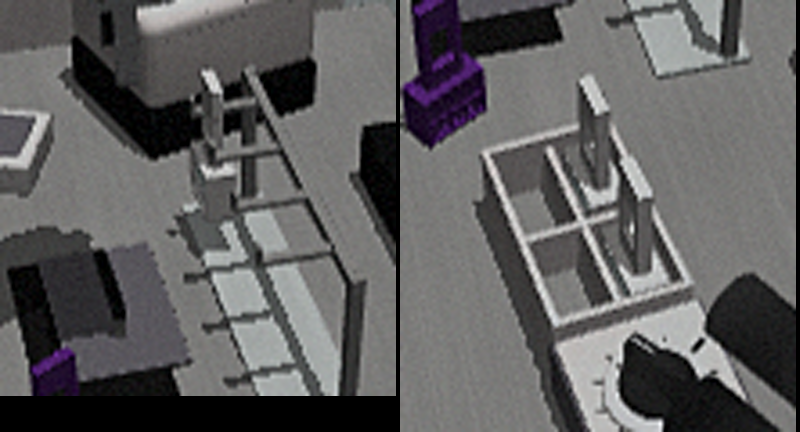

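Both carriers stand in their bays (tops at (592,88) and (633,170)). However, the cover has been knocked aside on the mat, toward +x. I'll set it right after the last carrier, which hangs with its top at (210,80) in the left panel.

```bash
python3 - <<'E'
from h import *
print(world("side",(210.5)/3.6-.5+225,(82.5)/3.6-.5+110,.195))
print([((u-225+.5)*3.6,(v-110+.5)*3.6) for u,v in [proj("side",(.6205,y,.195)) for y in(.2955,.3155,.3355)]])
plan([(.6205,.3155,.26,90.7)])
E
```

```text
[0.616397   0.31293945 0.195     ]
[(np.float64(218.78137228525995), np.float64(91.51324400729483)), (np.float64(214.0361189209455), np.float64(80.53925103307273)), (np.float64(209.38306630179434), np.float64(69.77848383457997))]
t 30.6 p [0.5152 0.2147 0.2901] yaw 90.66 tilt -1.0000 F [-0.1 -0.6 -1.2] open 0.698 grip 0.0
x -10.65 y 9.96 z 3.01 turn -0.0
```

play_rows(
  rows=[
    {"x": -1, "y": 1, "z": 0, "turn": 0, "grip": 0.7},
    {"x": -3, "y": 3, "z": 0, "turn": 0, "grip": 0.7},
    {"x": -5, "y": 5, "z": 0, "turn": 0, "grip": 0.7},
    {"x": -7, "y": 7, "z": 0, "turn": 0, "grip": 0.7},
    {"x": -9, "y": 9, "z": 0, "turn": 0, "grip": 0.7},
    {"x": -10.6, "y": 9.9, "z": 0, "turn": 0, "grip": 0.7},
    {"x": -10.6, "y": 9.9, "z": 0, "turn": 0, "grip": 0.7},
    {"x": -10.6, "y": 9.9, "z": 0, "turn": 0, "grip": 0.7},
  ],
)

```text
t: 31.35
position: [0.6203, 0.3154, 0.2895]
ee_rot: [0.018, -3.141, 0.001]
contact_force: [-0.0, -0.1, -0.1]
opening: 0.702
grip_force: 0.0
```

```bash
python3 - <<'E'
from h import *
plan([(.6205,.3155,.165,90.7)])
im=manip.get_image("top")
hsv=cv2.cvtColor(im,cv2.COLOR_RGB2HSV)
# cover colour sample from earlier: purple-grey; look at colour around mat region
for (u,v) in((200,240),(215,232),(240,235),(225,225),(190,250)): print(u,v,im[v,u],hsv[v,u])
sub=im[205:275,170:275]; m=((sub[:,:,2].astype(int)-sub[:,:,1]>3)&(sub[:,:,2]<200)).astype(np.uint8)
print(m.sum()); 
for r in range(0,70,3): print(205+r,"".join(".#"[k] for k in m[r]))
E
```

```text
t 31.4 p [0.6203 0.3154 0.2895] yaw 90.66 tilt -1.0000 F [-0.  -0.1 -0.1] open 0.702 grip 0.0
x -0.02 y 0.01 z 12.45 turn -0.0
200 240 [137 129 136] [154  15 137]
215 232 [69 66 69] [150  11  69]
240 235 [147 138 144] [160  16 147]
225 225 [144 138 145] [146  12 145]
190 250 [74 68 75] [146  24  75]
2000
205 .........................................................................................................
208 .........................................................................................................
211 .........................................................................................................
214 ...........................##..#.#####.#################################.................................
217 ..............##.#.###.#################################################.................................
220 ..............###..##########.#################################.########..#..#....#......................
223 ...............###########.############.#######.###############.########....#.....#......................
226 ...............#####
[... 1145 characters left out ...]
#..#....#...........#.................##
259 .#.#..#..................................................................................................
262 ....##...................................................................................................
265 #........................................................................................................
268 .....#..##...............................................................................................
271 .....#.##................................................................................................
274 .........................................................................................................
```

play_rows(
  rows=[
    {"x": 0, "y": 0, "z": 2, "turn": 0, "grip": 0.7},
    {"x": 0, "y": 0, "z": 4, "turn": 0, "grip": 0.7},
    {"x": 0, "y": 0, "z": 6, "turn": 0, "grip": 0.7},
    {"x": 0, "y": 0, "z": 8, "turn": 0, "grip": 0.7},
    {"x": 0, "y": 0, "z": 10, "turn": 0, "grip": 0.7},
    {"x": 0, "y": 0, "z": 11.5, "turn": 0, "grip": 0.7},
    {"x": 0, "y": 0, "z": 12.4, "turn": 0, "grip": 0.7},
    {"x": 0, "y": 0, "z": 12.4, "turn": 0, "grip": 0.7},
  ],
)

```text
t: 32.2
position: [0.6192, 0.316, 0.1652]
ee_rot: [0.02, -3.14, 0.001]
contact_force: [-0.5, 0.6, 0.4]
opening: 0.699
grip_force: 0.0
```

play_rows(
  rows=[
    {"x": 0, "y": 0, "z": 0, "turn": 0, "grip": 0.5},
    {"x": 0, "y": 0, "z": 0, "turn": 0, "grip": 0.4},
    {"x": 0, "y": 0, "z": 0, "turn": 0, "grip": 0.3},
    {"x": 0, "y": 0, "z": 0, "turn": 0, "grip": 0.3},
    {"x": 0, "y": 0, "z": 0, "turn": 0, "grip": 0.3},
    {"x": 0, "y": 0, "z": 0, "turn": 0, "grip": 0.3},
    {"x": 0, "y": 0, "z": 0, "turn": 0, "grip": 0.3},
    {"x": 0, "y": 0, "z": 0, "turn": 0, "grip": 0.3},
  ],
)

```text
t: 33.0
position: [0.6199, 0.3167, 0.1666]
ee_rot: [-0.02, 3.141, 0.001]
contact_force: [0.4, 0.8, 5.8]
opening: 0.424
grip_force: 25.0
```

play_rows(
  rows=[
    {"x": 0, "y": 0, "z": -0.5, "turn": 0, "grip": 0.3},
    {"x": 0, "y": 0, "z": -1.2, "turn": 0, "grip": 0.3},
    {"x": 0, "y": 0, "z": -2, "turn": 0, "grip": 0.3},
    {"x": 0, "y": 0, "z": -2.4, "turn": 0, "grip": 0.3},
    {"x": 0, "y": 0, "z": -2.4, "turn": 0, "grip": 0.3},
    {"x": 0.5, "y": 0, "z": -2.4, "turn": 0, "grip": 0.3},
    {"x": 1.5, "y": 0, "z": -2.4, "turn": 0, "grip": 0.3},
    {"x": 2.5, "y": 0, "z": -2.4, "turn": 0, "grip": 0.3},
  ],
)

```text
t: 33.8
position: [0.5935, 0.3159, 0.1895]
ee_rot: [0.02, -3.141, 0.001]
contact_force: [0.2, 0.5, -3.4]
opening: 0.424
grip_force: 25.0
```

play_rows(
  rows=[
    {"x": 1.2, "y": 0, "z": 0, "turn": 0, "grip": 0.3},
    {"x": 2.5, "y": 0, "z": 0, "turn": 0, "grip": 0.3},
    {"x": 4, "y": 0, "z": 0, "turn": 0, "grip": 0.3},
    {"x": 5, "y": 0, "z": -2, "turn": 0, "grip": 0.3},
    {"x": 6, "y": 0, "z": -5, "turn": 0, "grip": 0.3},
    {"x": 6, "y": 0, "z": -8, "turn": 0, "grip": 0.3},
    {"x": 6, "y": 0, "z": -10, "turn": 0, "grip": 0.3},
    {"x": 6, "y": 0, "z": -10, "turn": 0, "grip": 0.3},
  ],
)

```text
t: 34.6
position: [0.5349, 0.3158, 0.2927]
ee_rot: [-0.021, 3.139, 0.005]
contact_force: [1.0, 0.2, -1.3]
opening: 0.424
grip_force: 25.0
```

play_rows(
  rows=[
    {"x": 0.5, "y": -2, "z": 0, "turn": 0, "grip": 0.3},
    {"x": 1, "y": -5, "z": 0, "turn": 0, "grip": 0.3},
    {"x": 1.5, "y": -9, "z": 0, "turn": 0, "grip": 0.3},
    {"x": 2, "y": -13, "z": 0, "turn": 0, "grip": 0.3},
    {"x": 2.5, "y": -17, "z": 0, "turn": 0, "grip": 0.3},
    {"x": 3, "y": -19, "z": 0, "turn": 0, "grip": 0.3},
    {"x": 3, "y": -20, "z": 0, "turn": 0, "grip": 0.3},
    {"x": 3, "y": -20, "z": 0, "turn": 0, "grip": 0.3},
  ],
)

```text
t: 35.4
position: [0.507, 0.1147, 0.2897]
ee_rot: [0.019, -3.141, -0.001]
contact_force: [0.8, 0.4, -1.9]
opening: 0.423
grip_force: 25.0
```

```bash
python3 - <<'E'
from h import *
plan([(.4604,-.1426,.25,97.25)])
E
```

```text
t 35.4 p [0.507  0.1147 0.2897] yaw 90.69 tilt -1.0000 F [ 0.8  0.4 -1.9] open 0.423 grip 25.0
x 4.97 y -25.67 z 3.97 turn -6.6
```

play_rows(
  rows=[
    {"x": 0.5, "y": -2, "z": 0, "turn": -0.5, "grip": 0.3},
    {"x": 1.2, "y": -6, "z": 0, "turn": -1, "grip": 0.3},
    {"x": 2, "y": -10, "z": 0, "turn": -2, "grip": 0.3},
    {"x": 3, "y": -15, "z": 0, "turn": -3.5, "grip": 0.3},
    {"x": 4, "y": -20, "z": 0, "turn": -5, "grip": 0.3},
    {"x": 4.6, "y": -24, "z": 1, "turn": -6, "grip": 0.3},
    {"x": 5, "y": -25.7, "z": 2, "turn": -6.6, "grip": 0.3},
    {"x": 5, "y": -25.7, "z": 4, "turn": -6.6, "grip": 0.3},
  ],
)

```text
t: 36.2
position: [0.4609, -0.1448, 0.2504]
ee_rot: [-0.198, 3.133, -0.0]
contact_force: [0.4, 1.7, -2.0]
opening: 0.423
grip_force: 25.0
```

play_rows(
  rows=[
    {"x": 0, "y": 0, "z": 0, "turn": 0, "grip": 0.3},
    {"x": 0, "y": 0, "z": 0, "turn": 0, "grip": 0.3},
    {"x": 0, "y": 0, "z": 1, "turn": 0, "grip": 0.3},
    {"x": 0, "y": 0, "z": 2, "turn": 0, "grip": 0.3},
    {"x": 0, "y": 0, "z": 3, "turn": 0, "grip": 0.3},
    {"x": 0, "y": 0, "z": 4, "turn": 0, "grip": 0.3},
    {"x": 0, "y": 0, "z": 4, "turn": 0, "grip": 0.3},
    {"x": 0, "y": 0, "z": 4, "turn": 0, "grip": 0.3},
  ],
)

```text
t: 37.0
position: [0.4603, -0.1429, 0.2098]
ee_rot: [0.2, -3.134, 0.001]
contact_force: [1.2, 0.0, -2.1]
opening: 0.422
grip_force: 25.0
```

```bash
python3 - <<'E'
from h import *
plan([(.4604,-.1426,.1305,97.25)])
E
```

```text
t 37.0 p [ 0.4603 -0.1429  0.2098] yaw 97.30 tilt -1.0000 F [ 1.2  0.  -2.1] open 0.422 grip 25.0
x -0.01 y 0.03 z 7.93 turn 0.0
```

play_rows(
  rows=[
    {"x": 0, "y": 0, "z": 1, "turn": 0, "grip": 0.3},
    {"x": 0, "y": 0, "z": 2.2, "turn": 0, "grip": 0.3},
    {"x": 0, "y": 0, "z": 3.4, "turn": 0, "grip": 0.3},
    {"x": 0, "y": 0, "z": 4.6, "turn": 0, "grip": 0.3},
    {"x": 0, "y": 0, "z": 5.8, "turn": 0, "grip": 0.3},
    {"x": 0, "y": 0, "z": 6.7, "turn": 0, "grip": 0.3},
    {"x": 0, "y": 0, "z": 7.2, "turn": 0, "grip": 0.3},
    {"x": 0, "y": 0, "z": 7.3, "turn": 0, "grip": 0.3},
  ],
)

```text
t: 37.8
position: [0.4602, -0.1429, 0.1364]
ee_rot: [0.2, -3.134, 0.0]
contact_force: [-0.3, 0.6, -2.1]
opening: 0.422
grip_force: 25.0
```

play_rows(
  rows=[
    {"x": 0, "y": 0, "z": 0.1, "turn": 0, "grip": 0.3},
    {"x": 0, "y": 0, "z": 0.2, "turn": 0, "grip": 0.3},
    {"x": 0, "y": 0, "z": 0.3, "turn": 0, "grip": 0.3},
    {"x": 0, "y": 0, "z": 0.4, "turn": 0, "grip": 0.3},
    {"x": 0, "y": 0, "z": 0.5, "turn": 0, "grip": 0.3},
    {"x": 0, "y": 0, "z": 0.5, "turn": 0, "grip": 0.3},
    {"x": 0, "y": 0, "z": 0.5, "turn": 0, "grip": 0.3},
    {"x": 0, "y": 0, "z": 0.5, "turn": 0, "grip": 0.3},
  ],
)

```text
t: 38.6
position: [0.4604, -0.1427, 0.132]
ee_rot: [0.201, -3.135, 0.0]
contact_force: [0.4, -0.4, -1.4]
opening: 0.42
grip_force: 25.0
```

play_rows(
  rows=[
    {"x": 0, "y": 0, "z": 0.05, "turn": 0, "grip": 0.3},
    {"x": 0, "y": 0, "z": 0.1, "turn": 0, "grip": 0.3},
    {"x": 0, "y": 0, "z": 0.15, "turn": 0, "grip": 0.3},
    {"x": 0, "y": 0, "z": 0.15, "turn": 0, "grip": 0.3},
    {"x": 0, "y": 0, "z": 0.15, "turn": 0, "grip": 0.45},
    {"x": 0, "y": 0, "z": 0.15, "turn": 0, "grip": 0.5},
    {"x": 0, "y": 0, "z": 0.15, "turn": 0, "grip": 0.6},
    {"x": 0, "y": 0, "z": 0.15, "turn": 0, "grip": 0.7},
  ],
)

```text
t: 39.4
position: [0.4604, -0.1427, 0.1304]
ee_rot: [0.201, -3.135, 0.0]
contact_force: [0.6, -0.4, -0.2]
opening: 0.636
grip_force: 0.0
```

play_rows(
  rows=[
    {"x": 0, "y": 0, "z": 0, "turn": 0, "grip": 0.7},
    {"x": 0, "y": 0, "z": -1, "turn": 0, "grip": 0.7},
    {"x": 0, "y": 0, "z": -3, "turn": 0, "grip": 0.7},
    {"x": 0, "y": 0, "z": -6, "turn": 0, "grip": 0.7},
    {"x": 0, "y": 0, "z": -9, "turn": 0, "grip": 0.7},
    {"x": 0, "y": 0, "z": -12, "turn": 0, "grip": 0.7},
    {"x": 0, "y": 0, "z": -15, "turn": 0, "grip": 0.7},
    {"x": 0, "y": 0, "z": -16, "turn": 0, "grip": 0.7},
  ],
)

```text
t: 40.2
position: [0.4613, -0.1434, 0.2934]
ee_rot: [-0.199, 3.132, 0.001]
contact_force: [-0.0, -0.5, -0.8]
opening: 0.703
grip_force: 0.0
```

```bash
cat > cov.py <<'E'
from h import *
def cover():
    im=manip.get_image("top");sub=im[200:285,160:285]
    m=((sub[:,:,2].astype(int)-sub[:,:,1]>3)&(sub[:,:,2]<200)&(abs(sub[:,:,0].astype(int)-sub[:,:,2])<18)).astype(np.uint8)
    m=cv2.morphologyEx(cv2.morphologyEx(m,cv2.MORPH_CLOSE,np.ones((9,9))),cv2.MORPH_OPEN,np.ones((9,9)))
    c=max(cv2.findContours(m,cv2.RETR_EXTERNAL,cv2.CHAIN_APPROX_NONE)[0],key=cv2.contourArea)[:,0]+[160,200]
    w=np.array([world("top",u,v,.009)[:2] for u,v in c],np.float32)
    r=cv2.minAreaRect(w*1000);print("cover rect",r)
    mm=(sub.max(2)<38).astype(np.uint8);ys,xs=np.nonzero(mm);
    x0,y0=c.min(0);x1,y1=c.max(0);print("bbox",x0,y0,x1,y1)
    hs=[(x+160,y+200) for x,y in zip(xs,ys) if x0+6<x+160<x1-6 and y0+5<y+200<y1-5]
    h=np.array([world("top",u,v,.045)[:2] for u,v in hs]);print("handle n",len(h))
    if len(h): 
        r=cv2.minAreaRect((h*1000).astype(np.float32));print("handle rect",r)
    return im
E
python3 - <<'E'
from cov import *
plan([]);im=cover();
for y in range(222,240): print(" ".join("%3d"%k for k in im[y,185:245:2,1]))
E
```

```text
t 40.2 p [ 0.4613 -0.1434  0.2934] yaw 97.28 tilt -1.0000 F [-0.  -0.5 -0.8] open 0.703 grip 0.0
cover rect ((478.7900695800781, 201.42910766601562), (146.70504760742188, 227.21609497070312), 0.4318658411502838)
bbox 185 213 254 258
handle n 394
handle rect ((473.7094421386719, 195.06268310546875), (173.859130859375, 105.61324310302734), 88.98504638671875)
124 123 127 126 129 127 127 129 129 129 129 130 129 132 129 131 130 128 133 133 133 133 132 128 133 131 132 131 164  25
124 128 125 130 126 128 129 129 128 128 128 128 131 130 130 132 129 130 131 130 131 132 132 129 133 133 134 132 155  28
127 130 125 129 127 128 128 127 126 128 130 130 130 127 130 132 130 129 129 130 133 131 131 131 132 132 132 134 139  22
123 127 127 126 130 126 130 128 127 130 130 132 131 129 128 134 135 133 131 137 135 133 132 128 133 130 133 133 141  29
127 125 127 129 128 125 128 134 132 134 133 136 135 135 135 135 138 136 138 125 127 138 131 131 136 131 134 133 141  24
126 125 129 129 128 129 132 136 123 123 123 118 116 118 115 117 113 115 117  77  79 119 132 131 134 132 132 129 140  23
127 132 124 133 131 1
[... 718 characters left out ...]
 132  94  98 102 100 100  99  98 100 102  97 101  98 140 134 139 137 135 131 131 132 134 132 137  16
125 126 126 129 126 130 134 133 133 136 134 135 136 134 135 138 140 139 134 133 135 135 132 131 132 136 133 132 135  24
125 128 126 126 127 127 129 130 127 131 128 133 132 131 128 128 130 131 132 129 133 130 132 134 130 131 133 133 136  22
133 125 128 125 128 128 129 129 129 127 129 129 127 127 131 132 132 131 132 130 132 133 134 131 131 133 132 132 136  19
128 127 127 129 129 129 129 130 128 129 131 132 132 128 129 131 129 128 131 128 133 131 131 132 128 132 131 134 139  12
126 129 128 129 128 126 129 128 127 130 128 127 126 131 130 131 131 133 128 130 133 131 131 131 132 132 131 131 136  12
```

```bash
cat > cov2.py <<'E'
from h import *
def cover2(x0=165,x1=262):
    im=manip.get_image("top").astype(int);sub=im[203:275,x0:x1]
    s=cv2.GaussianBlur(sub.astype(np.float32),(3,3),0)
    m=((s[:,:,2]-s[:,:,1]>2.5)&(s[:,:,1]<175)&(s[:,:,1]>50)&(abs(s[:,:,0]-s[:,:,2])<15)).astype(np.uint8)
    m=cv2.morphologyEx(m,cv2.MORPH_OPEN,np.ones((3,3)))
    c=max(cv2.findContours(m,cv2.RETR_EXTERNAL,cv2.CHAIN_APPROX_NONE)[0],key=cv2.contourArea)[:,0]+[x0,203]
    w=np.array([world("top",u,v,.009)[:2] for u,v in c],np.float32)
    print("plate",cv2.minAreaRect(w*1000), "pix",cv2.minAreaRect(c.astype(np.float32)))
    b=(sub[:,:,1]<58).astype(np.uint8);n,l,st,ce=cv2.connectedComponentsWithStats(b)
    for i in range(1,n):
        if 60<st[i,4]<400 and st[i,3]<14:
            ys,xs=np.nonzero(l==i);h=np.array([world("top",u+x0,v+203,.04)[:2] for u,v in zip(xs,ys)],np.float32)
            print("bar",st[i]+[x0,203,0,0,0],cv2.minAreaRect(h*1000),h.mean(0))
    for r in range(0,72,3): print(203+r,"".join(".#"[k] for k in m[r]))
E
python3 -c "
from cov2 import *
cover2()"
```

```text
plate ((492.6011657714844, 222.92105102539062), (117.87555694580078, 188.86647033691406), 1.6711605787277222) pix ((212.9839630126953, 231.13113403320312), (35.70539855957031, 57.5543212890625), 87.51044464111328)
bar [196 228  32   5 133] ((492.12353515625, 222.78591918945312), (99.36922454833984, 12.899311065673828), 88.97261810302734) [0.49237043 0.22319725]
203 .................................................................................................
206 .................................................................................................
209 .................................................................................................
212 .................................................................................................
215 ....................#########################################################....................
218 ...................##########################################################....................
221 ...................##########################################################....................
224 ..................
[... 1011 characters left out ...]
........................................................................................
257 .................................................................................................
260 .................................................................................................
263 .................................................................................................
266 .................................................................................................
269 .................................................................................................
272 .................................................................................................
```

All three carriers are off the rack. The cover now lies at about (0.4925, 0.223), 25 mm / 23 mm off the mat's middle. I'll re-lay it before touching the dial.

```bash
python3 - <<'E'
from h import *
plan([(.4925,.223,.20,1.1)])
E
```

```text
t 40.3 p [ 0.4611 -0.1428  0.2918] yaw 97.34 tilt -1.0000 F [ 0.1 -0.4 -0.9] open 0.697 grip 0.0
x -7.79 y 35.87 z 9.18 turn 96.2
```

play_rows(
  rows=[
    {"x": 0, "y": 2, "z": 0, "turn": 6, "grip": 0.7},
    {"x": 0, "y": 5, "z": 0, "turn": 13, "grip": 0.7},
    {"x": 0, "y": 8, "z": 0, "turn": 20, "grip": 0.6},
    {"x": -1, "y": 12, "z": 0, "turn": 28, "grip": 0.5},
    {"x": -2, "y": 15, "z": 0, "turn": 36, "grip": 0.5},
    {"x": -3, "y": 18, "z": 0, "turn": 44, "grip": 0.5},
    {"x": -3, "y": 20, "z": 0, "turn": 50, "grip": 0.5},
    {"x": -3, "y": 20, "z": 0, "turn": 50, "grip": 0.5},
  ],
)

```text
t: 41.1
position: [0.4639, 0.0617, 0.2889]
ee_rot: [-1.143, -2.925, 0.004]
contact_force: [0.5, -0.1, 0.5]
opening: 0.496
grip_force: 0.0
```

```bash
python3 - <<'E'
from h import *
plan([(.4925,.223,.15,1.1)])
E
```

```text
t 41.1 p [0.4639 0.0617 0.2889] yaw 47.30 tilt -1.0000 F [ 0.5 -0.1  0.5] open 0.496 grip 0.0
x 8.84 y 13.79 z 13.89 turn 46.2
```

play_rows(
  rows=[
    {"x": 1, "y": 2, "z": 0, "turn": 6, "grip": 0.5},
    {"x": 2.5, "y": 4, "z": 0, "turn": 13, "grip": 0.5},
    {"x": 4, "y": 6, "z": 1, "turn": 20, "grip": 0.5},
    {"x": 5.5, "y": 8.5, "z": 3, "turn": 28, "grip": 0.5},
    {"x": 7, "y": 11, "z": 6, "turn": 36, "grip": 0.5},
    {"x": 8.5, "y": 13.5, "z": 9, "turn": 43, "grip": 0.5},
    {"x": 8.8, "y": 13.8, "z": 12, "turn": 46.2, "grip": 0.5},
    {"x": 8.8, "y": 13.8, "z": 13.9, "turn": 46.2, "grip": 0.5},
  ],
)

```text
t: 41.9
position: [0.4925, 0.2199, 0.1482]
ee_rot: [2.199, 2.243, -0.007]
contact_force: [0.2, 0.2, 0.5]
opening: 0.499
grip_force: 0.0
```

```bash
python3 - <<'E'
from h import *
s=manip.get_image("top")
plan([(.4925,.223,.0226,1.1)])
E
```

```text
t 42.0 p [0.4915 0.2189 0.1463] yaw 1.21 tilt -1.0000 F [-2.1 -1.9 -3.2] open 0.500 grip 0.0
x 0.41 y 0.11 z 12.37 turn 0.1
```

play_rows(
  rows=[
    {"x": 0.3, "y": 0.1, "z": 2, "turn": 0, "grip": 0.5},
    {"x": 0.3, "y": 0.1, "z": 4, "turn": 0, "grip": 0.5},
    {"x": 0.3, "y": 0.1, "z": 6, "turn": 0, "grip": 0.5},
    {"x": 0.3, "y": 0.1, "z": 8, "turn": 0, "grip": 0.5},
    {"x": 0.3, "y": 0.1, "z": 10, "turn": 0, "grip": 0.5},
    {"x": 0.3, "y": 0.1, "z": 11.5, "turn": 0, "grip": 0.5},
    {"x": 0.3, "y": 0.1, "z": 12.2, "turn": 0, "grip": 0.5},
    {"x": 0.3, "y": 0.1, "z": 12.2, "turn": 0, "grip": 0.5},
  ],
)

```text
t: 42.75
position: [0.4943, 0.2229, 0.029]
ee_rot: [2.199, 2.243, -0.002]
contact_force: [1.0, -0.2, 0.8]
opening: 0.5
grip_force: 0.0
```

play_rows(
  rows=[
    {"x": 0, "y": 0, "z": 0, "turn": 0, "grip": 0.3},
    {"x": 0, "y": 0, "z": 0, "turn": 0, "grip": 0.15},
    {"x": 0, "y": 0, "z": 0, "turn": 0, "grip": 0},
    {"x": 0, "y": 0, "z": 0, "turn": 0, "grip": 0},
    {"x": 0, "y": 0, "z": 0, "turn": 0, "grip": 0},
    {"x": 0, "y": 0, "z": 0, "turn": 0, "grip": 0},
    {"x": 0, "y": 0, "z": 0, "turn": 0, "grip": 0},
    {"x": 0, "y": 0, "z": 0, "turn": 0, "grip": 0},
  ],
  force=40,
)

```text
t: 43.55
position: [0.4945, 0.2237, 0.0297]
ee_rot: [-2.199, -2.243, -0.0]
contact_force: [-1.9, 0.2, 6.6]
opening: 0.126
grip_force: 40.0
```

```bash
python3 - <<'E'
from h import *
s=manip.observe()["position"]
plan([(s[0]-.0246,s[1]-.0228,s[2]+.02,1.1)])
E
```

```text
t 43.5 p [0.4945 0.2237 0.0297] yaw 1.14 tilt -1.0000 F [-1.9  0.2  6.6] open 0.126 grip 40.0
x -2.23 y -2.50 z -2.00 turn 0.0
```

play_rows(
  rows=[
    {"x": 0, "y": 0, "z": -0.7, "turn": 0, "grip": 0},
    {"x": 0, "y": 0, "z": -1.5, "turn": 0, "grip": 0},
    {"x": 0, "y": 0, "z": -2, "turn": 0, "grip": 0},
    {"x": -0.5, "y": -0.5, "z": -2, "turn": 0, "grip": 0},
    {"x": -1, "y": -1.2, "z": -2, "turn": 0, "grip": 0},
    {"x": -1.8, "y": -2, "z": -2, "turn": 0, "grip": 0},
    {"x": -2.2, "y": -2.5, "z": -2, "turn": 0, "grip": 0},
    {"x": -2.2, "y": -2.5, "z": -2, "turn": 0, "grip": 0},
  ],
)

```text
t: 44.35
position: [0.4689, 0.2003, 0.0494]
ee_rot: [-2.2, -2.242, 0.001]
contact_force: [-0.6, 1.0, -3.2]
opening: 0.124
grip_force: 40.0
```

play_rows(
  rows=[
    {"x": 0, "y": 0, "z": 0, "turn": 0, "grip": 0},
    {"x": 0, "y": 0, "z": 0.4, "turn": 0, "grip": 0},
    {"x": 0, "y": 0, "z": 0.8, "turn": 0, "grip": 0},
    {"x": 0, "y": 0, "z": 1.2, "turn": 0, "grip": 0},
    {"x": 0, "y": 0, "z": 1.6, "turn": 0, "grip": 0},
    {"x": 0, "y": 0, "z": 1.8, "turn": 0, "grip": 0},
    {"x": 0, "y": 0, "z": 1.9, "turn": 0, "grip": 0},
    {"x": 0, "y": 0, "z": 1.95, "turn": 0, "grip": 0},
  ],
)

```text
t: 45.15
position: [0.47, 0.2011, 0.0299]
ee_rot: [2.199, 2.243, -0.0]
contact_force: [0.2, 0.3, -2.8]
opening: 0.124
grip_force: 40.0
```

play_rows(
  rows=[
    {"x": 0, "y": 0, "z": 0, "turn": 0, "grip": 0},
    {"x": 0, "y": 0, "z": 0, "turn": 0, "grip": 0.2},
    {"x": 0, "y": 0, "z": 0, "turn": 0, "grip": 0.3},
    {"x": 0, "y": 0, "z": 0, "turn": 0, "grip": 0.4},
    {"x": 0, "y": 0, "z": 0, "turn": 0, "grip": 0.5},
    {"x": 0, "y": 0, "z": 0, "turn": 0, "grip": 0.5},
    {"x": 0, "y": 0, "z": -2, "turn": 0, "grip": 0.5},
    {"x": 0, "y": 0, "z": -5, "turn": 0, "grip": 0.5},
  ],
)

```text
t: 45.95
position: [0.469, 0.2004, 0.0795]
ee_rot: [-2.2, -2.243, 0.005]
contact_force: [0.0, 0.3, 0.4]
opening: 0.503
grip_force: 0.0
```

play_rows(
  rows=[
    {"x": 0, "y": 0, "z": -4, "turn": 0, "grip": 0.5},
    {"x": 0, "y": 0, "z": -8, "turn": 0, "grip": 0.5},
    {"x": 0, "y": 0, "z": -12, "turn": 0, "grip": 0.5},
    {"x": 0, "y": 0, "z": -16, "turn": 0, "grip": 0.5},
    {"x": 0, "y": 0, "z": -20, "turn": 0, "grip": 0.5},
    {"x": 0, "y": 0, "z": -22, "turn": 0, "grip": 0.5},
    {"x": 0, "y": 0, "z": -23, "turn": 0, "grip": 0.5},
    {"x": 0, "y": 0, "z": -23, "turn": 0, "grip": 0.5},
  ],
)

```text
t: 46.75
position: [0.4702, 0.2013, 0.3105]
ee_rot: [-2.199, -2.243, -0.002]
contact_force: [0.3, 0.1, -0.4]
opening: 0.501
grip_force: 0.0
```

play_rows(
  rows=[
    {"x": -3, "y": 0, "z": 0, "turn": -4, "grip": 0.5},
    {"x": -7, "y": 0, "z": 0, "turn": -8, "grip": 0.5},
    {"x": -11, "y": 0, "z": 0, "turn": -13, "grip": 0.5},
    {"x": -15, "y": 0, "z": 0, "turn": -18, "grip": 0.5},
    {"x": -20, "y": 0, "z": 0, "turn": -23, "grip": 0.5},
    {"x": -25, "y": 0, "z": 0, "turn": -28, "grip": 0.5},
    {"x": -30, "y": 0, "z": 0, "turn": -33, "grip": 0.5},
    {"x": -34, "y": 0, "z": 0, "turn": -38, "grip": 0.5},
  ],
)

```text
t: 47.55
position: [0.4755, -0.14, 0.3089]
ee_rot: [-1.35, -2.836, 0.0]
contact_force: [0.6, 0.5, -0.6]
opening: 0.501
grip_force: 0.0
```

```bash
python3 - <<'E'
from cov2 import *
cover2(165,250)
plan([(.5102,-.3348,.20,39)])
E
```

```text
plate ((469.22412109375, 198.92506408691406), (119.4637680053711, 191.21278381347656), 1.304975152015686) pix ((219.98561096191406, 238.14056396484375), (36.410888671875, 59.43247985839844), 87.70938873291016)
bar [203 235  32   6 137] ((468.1759033203125, 200.1748809814453), (14.086385726928711, 98.95455169677734), 1.0104142427444458) [0.46816036 0.19963288]
203 .....................................................................................
206 .....................................................................................
209 .....................................................................................
212 .....................................................................................
215 .....................................................................................
218 .....................................................................................
221 ............................#########################################################
224 ..........................##########################################################.
227 ..............
[... 852 characters left out ...]
#############################
257 ..........................##############.............................................
260 .....................................................................................
263 .....................................................................................
266 .....................................................................................
269 .....................................................................................
272 .....................................................................................
t 47.6 p [ 0.4751 -0.1454  0.3092] yaw 39.60 tilt -1.0000 F [-2.7 -3.1 -0.7] open 0.497 grip 0.0
x -16.83 y -9.37 z 10.92 turn 0.6
```

The cover is back at (0.4685, 0.199), on the mat's middle. Before the dial, I'll check the clearance of the tall black instrument arms near it by triangulation.

```bash
python3 - <<'E'
from h import *
def ray(n,u,v):
    a,b=world(n,u/1.42857,v/1.42857,0),world(n,u/1.42857,v/1.42857,1);d=(b-a);return a,d/np.linalg.norm(d)
def tri(s,t):
    a,d=ray("side",*s);b,e=ray("top",*t);M=np.stack([d,-e],1);k=np.linalg.lstsq(M,b-a,rcond=None)[0]
    p,q=a+d*k[0],b+e*k[1];return ((p+q)/2).round(3),round(np.linalg.norm(p-q),3)
for s in((430,445),(465,420),(540,530),(548,488)):
    for t in((718,250),(718,295),(748,268),(778,570)): print(s,t,*tri(s,t))
plan([(.5102,-.3348,.18,39)])
E
```

```text
(430, 445) (718, 250) [ 0.51  -0.525  0.398] 0.112
(430, 445) (718, 295) [ 0.474 -0.525  0.385] 0.037
(430, 445) (748, 268) [ 0.487 -0.551  0.431] 0.08
(430, 445) (778, 570) [ 0.266 -0.546  0.52 ] 0.354
(465, 420) (718, 250) [ 0.531 -0.516  0.412] 0.063
(465, 420) (718, 295) [ 0.495 -0.517  0.406] 0.01
(465, 420) (748, 268) [ 0.507 -0.542  0.446] 0.035
(465, 420) (778, 570) [ 0.284 -0.54   0.555] 0.383
(540, 530) (718, 250) [ 0.59  -0.602  0.267] 0.021
(540, 530) (718, 295) [ 0.545 -0.603  0.27 ] 0.064
(540, 530) (748, 268) [ 0.557 -0.626  0.32 ] 0.009
(540, 530) (778, 570) [ 0.292 -0.607  0.529] 0.455
(548, 488) (718, 250) [ 0.59  -0.576  0.317] 0.005
(548, 488) (718, 295) [ 0.546 -0.577  0.323] 0.085
(548, 488) (748, 268) [ 0.558 -0.601  0.365] 0.031
(548, 488) (778, 570) [ 0.3   -0.59   0.558] 0.456
t 47.6 p [ 0.4751 -0.1454  0.3092] yaw 39.60 tilt -1.0000 F [-2.7 -3.1 -0.7] open 0.497 grip 0.0
x -16.83 y -9.37 z 12.92 turn 0.6
```

The nearest arm tip is about 18 cm from the dial in plan and 0.4 m up, so it's clear. Moving over the dial with the fingers across its bar.

play_rows(
  rows=[
    {"x": -2, "y": -1, "z": 0, "turn": 0.6, "grip": 0.5},
    {"x": -5, "y": -3, "z": 0, "turn": 0.6, "grip": 0.5},
    {"x": -8, "y": -5, "z": 0, "turn": 0.6, "grip": 0.5},
    {"x": -11, "y": -7, "z": 0, "turn": 0.6, "grip": 0.5},
    {"x": -14, "y": -8.5, "z": 0, "turn": 0.6, "grip": 0.5},
    {"x": -16.5, "y": -9.2, "z": 2, "turn": 0.6, "grip": 0.5},
    {"x": -16.8, "y": -9.4, "z": 6, "turn": 0.6, "grip": 0.5},
    {"x": -16.8, "y": -9.4, "z": 9, "turn": 0.6, "grip": 0.5},
  ],
)

```text
t: 48.4
position: [0.5076, -0.3283, 0.2161]
ee_rot: [-1.371, -2.823, 0.003]
contact_force: [-0.1, 0.8, -0.7]
opening: 0.499
grip_force: 0.0
```

play_rows(
  rows=[
    {"x": 0, "y": 0, "z": 0, "turn": 0, "grip": 0.5},
    {"x": 0, "y": 0, "z": 1, "turn": 0, "grip": 0.5},
    {"x": 0, "y": 0, "z": 2, "turn": 0, "grip": 0.5},
    {"x": 0, "y": 0, "z": 3, "turn": 0, "grip": 0.5},
    {"x": 0, "y": 0, "z": 3, "turn": 0, "grip": 0.5},
    {"x": 0, "y": 0, "z": 3, "turn": 0, "grip": 0.5},
    {"x": 0, "y": 0, "z": 3, "turn": 0, "grip": 0.5},
    {"x": 0, "y": 0, "z": 3, "turn": 0, "grip": 0.5},
  ],
)

```text
t: 49.2
position: [0.5094, -0.3273, 0.1904]
ee_rot: [1.368, 2.828, 0.0]
contact_force: [-0.1, 0.7, -0.9]
opening: 0.502
grip_force: 0.0
```

```bash
python3 - <<'E'
from h import *
plan([(.5102,-.3348,.081,39)])
E
```

```text
t 49.2 p [ 0.5094 -0.3273  0.1904] yaw 38.37 tilt -1.0000 F [-0.1  0.7 -0.9] open 0.502 grip 0.0
x -0.64 y -0.40 z 10.94 turn -0.6
```

play_rows(
  rows=[
    {"x": -0.6, "y": -0.4, "z": 2, "turn": -0.6, "grip": 0.5},
    {"x": -0.6, "y": -0.4, "z": 4, "turn": -0.6, "grip": 0.5},
    {"x": -0.6, "y": -0.4, "z": 6, "turn": -0.6, "grip": 0.5},
    {"x": -0.6, "y": -0.4, "z": 8, "turn": -0.6, "grip": 0.5},
    {"x": -0.6, "y": -0.4, "z": 9.5, "turn": -0.6, "grip": 0.5},
    {"x": -0.6, "y": -0.4, "z": 10.4, "turn": -0.6, "grip": 0.5},
    {"x": -0.6, "y": -0.4, "z": 10.7, "turn": -0.6, "grip": 0.5},
    {"x": -0.6, "y": -0.4, "z": 10.7, "turn": -0.6, "grip": 0.5},
  ],
)

```text
t: 50.0
position: [0.5098, -0.3346, 0.0831]
ee_rot: [1.354, 2.835, -0.0]
contact_force: [-1.2, 0.4, 0.0]
opening: 0.5
grip_force: 0.0
```

play_rows(
  rows=[
    {"x": 0, "y": 0, "z": 0, "turn": 0, "grip": 0.4},
    {"x": 0, "y": 0, "z": 0, "turn": 0, "grip": 0.3},
    {"x": 0, "y": 0, "z": 0, "turn": 0, "grip": 0.2},
    {"x": 0, "y": 0, "z": 0, "turn": 0, "grip": 0.1},
    {"x": 0, "y": 0, "z": 0, "turn": 0, "grip": 0},
    {"x": 0, "y": 0, "z": 0, "turn": 0, "grip": 0},
    {"x": 0, "y": 0, "z": 0, "turn": 0, "grip": 0},
    {"x": 0, "y": 0, "z": 0, "turn": 0, "grip": 0},
  ],
  force=15,
)

```text
t: 50.8
position: [0.5103, -0.334, 0.0832]
ee_rot: [1.352, 2.835, 0.001]
contact_force: [2.5, 4.4, 6.0]
opening: 0.145
grip_force: 15.0
```

```bash
python3 - <<'E'
from h import *
p=manip.observe()["position"];plan([(*p,-51.7)])
print(manip.observe()["moment"].round(2),manip.observe()["joint_pos"].round(2))
E
```

```text
t 50.8 p [ 0.5103 -0.334   0.0832] yaw 39.00 tilt -1.0000 F [2.5 4.4 6. ] open 0.145 grip 15.0
x 0.00 y 0.00 z -0.00 turn 90.7
[ 1.1  -0.61 -0.01] [-0.14  0.61  0.85  1.9  -0.58  0.9   1.68]
```

play_rows(
  rows=[
    {"x": 0, "y": 0.1, "z": 0, "turn": 3, "grip": 0},
    {"x": 0, "y": 0.1, "z": 0, "turn": 8, "grip": 0},
    {"x": 0, "y": 0.1, "z": 0, "turn": 14, "grip": 0},
    {"x": 0, "y": 0.1, "z": 0, "turn": 21, "grip": 0},
    {"x": 0, "y": 0.1, "z": 0, "turn": 28, "grip": 0},
    {"x": 0, "y": 0.1, "z": 0, "turn": 35, "grip": 0},
    {"x": 0, "y": 0.1, "z": 0, "turn": 41, "grip": 0},
    {"x": 0, "y": 0.1, "z": 0, "turn": 45, "grip": 0},
  ],
)

```text
t: 51.6
position: [0.5131, -0.3331, 0.0832]
ee_rot: [2.336, 2.097, 0.003]
contact_force: [13.7, 3.9, -1.5]
opening: 0.148
grip_force: 15.0
```

play_rows(
  rows=[
    {"x": 0, "y": 0, "z": 0, "turn": 3, "grip": 0},
    {"x": 0, "y": 0, "z": 0, "turn": 9, "grip": 0},
    {"x": 0, "y": 0, "z": 0, "turn": 16, "grip": 0},
    {"x": 0, "y": 0, "z": 0, "turn": 23, "grip": 0},
    {"x": 0, "y": 0, "z": 0, "turn": 30, "grip": 0},
    {"x": 0, "y": 0, "z": 0, "turn": 37, "grip": 0},
    {"x": 0, "y": 0, "z": 0, "turn": 43, "grip": 0},
    {"x": 0, "y": 0, "z": 0, "turn": 45, "grip": 0},
  ],
)

```text
t: 52.4
position: [0.5153, -0.3344, 0.0834]
ee_rot: [2.957, 1.044, 0.007]
contact_force: [26.9, -7.6, -12.8]
opening: 0.153
grip_force: 15.0
```

play_rows(
  rows=[
    {"x": 0, "y": 0, "z": 0, "turn": 0.3, "grip": 0},
    {"x": 0, "y": 0, "z": 0, "turn": 0.5, "grip": 0},
    {"x": 0, "y": 0, "z": 0, "turn": 0.7, "grip": 0},
    {"x": 0, "y": 0, "z": 0, "turn": 0.7, "grip": 0},
    {"x": 0, "y": 0, "z": 0, "turn": 0.7, "grip": 0},
    {"x": 0, "y": 0, "z": 0, "turn": 0.7, "grip": 0},
    {"x": 0, "y": 0, "z": 0, "turn": 0.7, "grip": 0},
    {"x": 0, "y": 0, "z": 0, "turn": 0.7, "grip": 0},
  ],
)

```text
t: 53.2
position: [0.5154, -0.3345, 0.0834]
ee_rot: [2.961, 1.032, 0.008]
contact_force: [27.3, -8.1, -15.1]
opening: 0.15
grip_force: 15.0
```

```bash
python3 - <<'E'
from h import *
p=manip.observe()["position"];plan([(*p,-51.7)])
E
```

```text
t 53.2 p [ 0.5154 -0.3345  0.0834] yaw -51.57 tilt -1.0000 F [ 27.3  -8.1 -15.1] open 0.150 grip 15.0
x 0.00 y 0.00 z -0.00 turn 0.1
```

The grip is about 5 mm off the dial's axis, giving a 28 N side force. Easing the tool over before release.

play_rows(
  rows=[
    {"x": 0.1, "y": 0.1, "z": 0, "turn": 0.1, "grip": 0},
    {"x": 0.2, "y": 0.2, "z": 0, "turn": 0.1, "grip": 0},
    {"x": 0.3, "y": 0.3, "z": 0, "turn": 0.1, "grip": 0},
    {"x": 0.4, "y": 0.4, "z": 0, "turn": 0.1, "grip": 0},
    {"x": 0.4, "y": 0.4, "z": 0, "turn": 0.1, "grip": 0},
    {"x": 0.4, "y": 0.4, "z": 0, "turn": 0.1, "grip": 0},
    {"x": 0.4, "y": 0.4, "z": 0, "turn": 0.1, "grip": 0},
    {"x": 0.4, "y": 0.4, "z": 0, "turn": 0.1, "grip": 0},
  ],
)

```text
t: 54.0
position: [0.516, -0.3346, 0.0832]
ee_rot: [-2.969, -1.027, 0.0]
contact_force: [0.5, 1.8, 6.1]
opening: 0.145
grip_force: 15.0
```

```bash
python3 - <<'E'
from h import *
p=manip.observe()["position"];plan([(*p,-51.7)])
E
```

```text
t 54.0 p [ 0.516  -0.3346  0.0832] yaw -51.84 tilt -1.0000 F [0.5 1.8 6.1] open 0.145 grip 15.0
x 0.00 y 0.00 z -0.00 turn -0.1
```

play_rows(
  rows=[
    {"x": 0, "y": 0, "z": 0, "turn": 0, "grip": 0.15},
    {"x": 0, "y": 0, "z": 0, "turn": 0, "grip": 0.2},
    {"x": 0, "y": 0, "z": 0, "turn": 0, "grip": 0.3},
    {"x": 0, "y": 0, "z": 0, "turn": 0, "grip": 0.4},
    {"x": 0, "y": 0, "z": 0, "turn": 0, "grip": 0.5},
    {"x": 0, "y": 0, "z": 0, "turn": 0, "grip": 0.5},
    {"x": 0, "y": 0, "z": -2, "turn": 0, "grip": 0.5},
    {"x": 0, "y": 0, "z": -5, "turn": 0, "grip": 0.5},
  ],
)

```text
t: 54.8
position: [0.5155, -0.3342, 0.1336]
ee_rot: [-2.968, -1.026, 0.003]
contact_force: [0.5, 0.4, -0.4]
opening: 0.499
grip_force: 0.0
```

play_rows(
  rows=[
    {"x": 0, "y": 0, "z": -3, "turn": 0, "grip": 0.5},
    {"x": 0, "y": 0, "z": -6, "turn": 0, "grip": 0.5},
    {"x": 0, "y": 0, "z": -9, "turn": 0, "grip": 0.5},
    {"x": 0, "y": 0, "z": -12, "turn": 0, "grip": 0.5},
    {"x": 0, "y": 0, "z": -15, "turn": 0, "grip": 0.5},
    {"x": 0, "y": 0, "z": -18, "turn": 0, "grip": 0.5},
    {"x": 0, "y": 0, "z": -18, "turn": 0, "grip": 0.5},
    {"x": 0, "y": 0, "z": -18, "turn": 0, "grip": 0.5},
  ],
)

```text
t: 55.6
position: [0.5159, -0.3348, 0.3142]
ee_rot: [2.969, 1.026, 0.002]
contact_force: [0.2, 0.5, -1.2]
opening: 0.498
grip_force: 0.0
```

```bash
python3 - <<'E'
from h import *
plan([(.47,-.06,.31,-51.8),(.49,.12,.31,-51.8)])
E
```

```text
t 55.6 p [ 0.5159 -0.3348  0.3142] yaw -51.86 tilt -1.0000 F [ 0.2  0.5 -1.2] open 0.498 grip 0.0
x 13.36 y -24.45 z 0.42 turn -0.1
x 12.70 y -12.91 z -0.00 turn 0.0
```

play_rows(
  rows=[
    {"x": 1, "y": -2, "z": 0, "turn": 0, "grip": 0.5},
    {"x": 3, "y": -5, "z": 0, "turn": 0, "grip": 0.5},
    {"x": 5, "y": -9, "z": 0, "turn": 0, "grip": 0.5},
    {"x": 7, "y": -13, "z": 0, "turn": 0, "grip": 0.5},
    {"x": 9, "y": -17, "z": 0, "turn": 0, "grip": 0.5},
    {"x": 11, "y": -20, "z": 0, "turn": 0, "grip": 0.5},
    {"x": 13, "y": -23, "z": 0, "turn": 0, "grip": 0.5},
    {"x": 13, "y": -24, "z": 0, "turn": 0, "grip": 0.5},
  ],
)

```text
t: 56.4
position: [0.4697, -0.0634, 0.3125]
ee_rot: [-2.967, -1.03, -0.0]
contact_force: [1.4, 0.7, -2.0]
opening: 0.504
grip_force: 0.0
```

play_rows(
  rows=[
    {"x": 2, "y": -2, "z": 0, "turn": 0, "grip": 0.5},
    {"x": 4, "y": -5, "z": 0, "turn": 0, "grip": 0.5},
    {"x": 7, "y": -8, "z": 0, "turn": 0, "grip": 0.5},
    {"x": 10, "y": -11, "z": 0, "turn": 0, "grip": 0.5},
    {"x": 13, "y": -14, "z": 0, "turn": 0, "grip": 0.5},
    {"x": 16, "y": -17, "z": 0, "turn": 0, "grip": 0.5},
    {"x": 18, "y": -19, "z": 0, "turn": 0, "grip": 0.5},
    {"x": 18, "y": -19, "z": 0, "turn": 0, "grip": 0.5},
  ],
)

```text
t: 57.2
position: [0.4934, 0.1989, 0.3117]
ee_rot: [2.964, 1.033, -0.004]
contact_force: [-0.0, -0.3, -0.2]
opening: 0.502
grip_force: 0.0
```

```bash
python3 - <<'E'
from h import *
plan([])
t=manip.get_image("top");s=manip.get_image("side");cv2.imwrite("ft.png",t[:,:,::-1]);cv2.imwrite("fs.png",s[:,:,::-1])
c=np.zeros((600,800,3),np.uint8)
def put(im,x,y,w,h,f,X,Y):
    r=cv2.resize(im[y:y+h,x:x+w],(w*f,h*f),interpolation=cv2.INTER_CUBIC);c[Y:Y+h*f,X:X+w*f]=r
put(t,302,190,110,70,4,0,0)       # bath top 440x280
put(t,370,195,44,46,7,442,0)      # dial 308x322
put(s,230,170,100,155,2,442,280+10)
put(s,235,215,105,75,4,0,290)
cv2.imwrite("pics/final.png",c[:,:,::-1])
E
```

```text
t 57.2 p [0.4934 0.1989 0.3117] yaw -51.57 tilt -1.0000 F [-0.  -0.3 -0.2] open 0.502 grip 0.0
```

View pics/final.png

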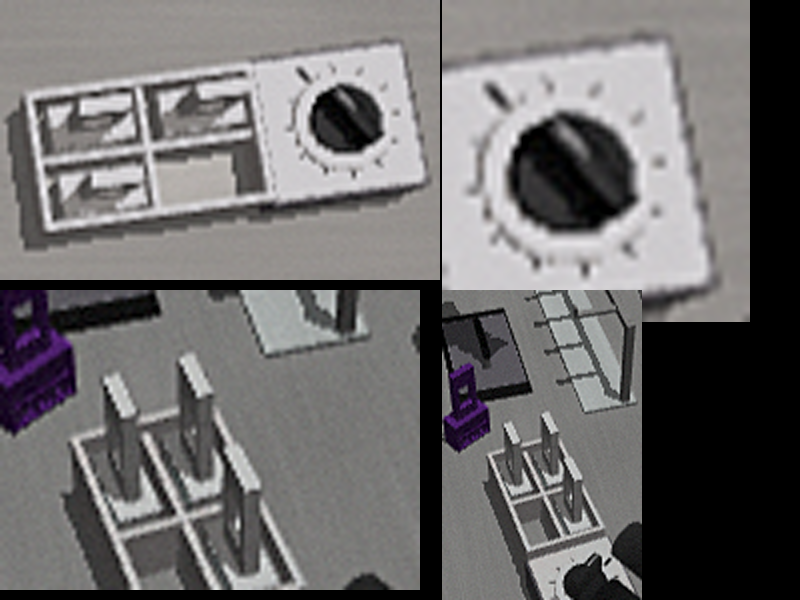

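All three carriers stand seated in their own bays, the cover lies on the mat, and the dial pointer (558,122)–(588,158) looks parallel to the long mark (489,84)–(509,108). One numeric check of that.

```bash
python3 - <<'E'
from h import *
t=cv2.imread("ft.png")[:,:,1].astype(float)
def pts(X0,Y0,X1,Y1,dark,thr,z):
    x0,x1=370+(X0-442)/7,370+(X1-442)/7;y0,y1=195+Y0/7,195+Y1/7
    P,w=[],[]
    for v in range(int(y0),int(y1)+1):
        for u in range(int(x0),int(x1)+1):
            k=(thr-t[v,u]) if dark else (t[v,u]-thr)
            if k>0: P.append(world("top",u,v,z)[:2]);w.append(k)
    P,w=np.array(P),np.array(w);c=(P*w[:,None]).sum(0)/w.sum();C=np.cov((P).T,aweights=w);e,V=np.linalg.eigh(C)
    return c,np.degrees(np.arctan2(*V[::-1,1]))%180,len(P),np.sqrt(e)
for z in(.065,.07): print("mark",pts(484,80,512,112,True,190,z))
m=pts(484,80,512,112,True,190,.068)[0]
print("pointer",pts(552,118,592,162,False,70,.104))
for a in((.516,-.3346),(.5125,-.3348)):
    d=m-a;print("mark dir from axis",a,np.degrees(np.arctan2(d[1],d[0])),np.linalg.norm(d))
pc=pts(552,118,592,162,False,70,.104)[0];d=pc-[.516,-.3346];print(np.degrees(np.arctan2(d[1],d[0])),np.linalg.norm(d))
print(t[210:222,384:398].astype(int))
# outline bath deck yaw from long back edge
E
```

```text
mark (array([ 0.54883156, -0.30831803]), np.float64(38.31114110298557), 14, array([0.00165783, 0.00446733]))
mark (array([ 0.54796983, -0.30704569]), np.float64(38.3111411029858), 14, array([0.00165132, 0.00444976]))
pointer (array([ 0.52728812, -0.33104072]), np.float64(22.973924629321715), 18, array([0.00618115, 0.00626364]))
mark dir from axis (0.516, -0.3346) 39.92736766395435 0.04213882751635301
mark dir from axis (0.5125, -0.3348) 37.26152941541822 0.04499989567914821
17.500668016623166 0.011835970366507995
[[211 215 180 180 185 185 198 216 211 205 206 199 204 208]
 [184 168  80  44  78  90 136 188 190 217 208 204 197 174]
 [ 70  21  80  70  10  22  33  63 108 189 199 211 201 157]
 [  0  42  82 134  85  20  34  32  29  68 140 200 212 207]
 [  0  13  59 127 132  83  23  40  38  33  50 149 218 207]
 [ 10   0  20  53 108 136  58  21  33  44  38  85 196 212]
 [  7   1   4  20  55 104  97  31  22  39  42  39 116 223]
 [ 10  10   5   5  17  52  89  42  29  30  46  29  68 192]
 [  9   3   7   5   2  38  51  48  40  38  38  41  41 122]
 [ 12  12  16   4   1  11  46  51  44  37  31  36  46 129]
 [ 34  11   4  15   3   0  19  44  55  47  32  23  43 131]
 [ 49  31  15   6   6   0   0  20  56  50  44  33  39 131]]
```

The mark's own direction measures 38.3°. The released bar was left at 38.2°, and the pointer pixels agree. Handing in.

```bash
python3 -c "
from rig import manip
print(manip.job_done())"
```

```text
the job is handed in; nothing more can be done
None
```

I handed the job in at about 57 s: the cover lies handle-up on the middle of the mat, re-laid once after it was knocked aside; all three carriers stand in their own bays; and the dial points at the long mark to within about 1°.

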